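# Nest the wax pans in the warmer

### The arm

A 6-joint arm with a two-finger parallel gripper is mounted at the origin on a cart in front of the work surface, level with it; the furniture and walls round the work are solid. World frame = base frame: x ahead of the robot, y to its left, z up, the work surface at z = 0. Lengths are in m, angles in rad, forces in N, time in s.
With the tool pointing down it reaches from about 0.325 to 0.775 m from the base axis. Payload 5.5 kg.
Tool frame: the origin (TCP) lies at the very end of the fingers, on their centre line; the grasp point (between the pads) lies 19 mm behind it; z points along the fingers, y is the direction in which the jaws open and shut (so a half turn about z gives the same grasp; the last joint's range is limited). The gripper opens to 88 mm and grips with 3 to 60 N. Pads are 20 mm wide; open, the fingers measure 115 mm over their backs; the gripper's body (75 mm by 178 mm) begins 61 mm behind the grasp point.
Start: joints at [-1.31, 0.091, 1.231, -0, 1.82, -0.057], TCP at [0.187, -0.57, 0.223] pointing down, gripper open.
Joint ranges: [-2.87, 2.87], [-0.86, 2.18], [0.17, 2.46], [-1.51, 4.65], [0.06, 2.69], [-2.65, 2.65]. Speed limits (rad/s): [2.57, 2.57, 3.01, 3.14, 3.14, 3.14].

### API

Orientations are given as a unit quaternion [w, x, y, z].
In Python, from rig import ctrl gives the robot as it stands. The module is installed in compiled form; this text tells all that it offers.
- The arm moves only by the tool servo_tool, never from a script. Its argument "motion" is a list of rows, each a list of 7 numbers: the turn, a rotation vector about the tool's x, y, z normalised to -1 to 1, where 1 is 0.5 rad, then the shift along the tool's x, y, z normalised to -1 to 1, where 1 is 0.5 m, then the opening, from 0 (shut) to 1 (fully open). In form: [[ax, ay, az, dx, dy, dz, hand], ...]. A call has 1 to 10 rows; each row is the pose to reach, as a shift and turn from the pose measured when the call began, along the tool's axes at that moment; what a row does not reach only later rows make up. A row lasts 1/12 s, in which the tool goes at most 41.7 mm and 7.16 degrees, less where a joint would pass 70% of its speed; a pose out of reach is approached as far as the arm can. A call with a number of a shift or a turn outside -1 to 1 is refused whole. A call with a gripper value outside its range is refused whole. The fingers move at their own pace and stop on an object; "force" is the grip in N (left out, the last holds). Time passes only in rows, so rows that repeat a pose let the fingers close. It gives the time, the measured TCP pose, the force and the opening at its end, in the units of the state.
- ctrl.get_state(): the state, without advancing time (a new reading comes with each control period).
- ctrl.camera(name): name is "scene" or "top" or "wrist"; returns (picture, depth): 480x640x3 uint8, red, green, blue; 480x640 float32, m along the optical axis (not along the pixel's ray), 0 where there is no reading.
- ctrl.get_calibration(name): a dict with "mtx" (3x3 intrinsics, pixels), "xyz" and "orientation" of the camera in the world. Camera axes: x right, y down, z forward; pixel columns grow to the right and rows downward; lengths in m; the calibration is good to about 2 mm. A picture is of the moment at which its call begins: read the wrist's pose just before it. get_calibration takes no time and is no camera call; for the wrist camera it gives the pose at the moment of the call.
- ctrl.job_done(): hands the job in, once; it reports no verdict.
The state is a dict: "time": time; "joint_positions": joint angles; "qvel": joint speeds; "joint_efforts": joint torques, N m; "tcp_pos": TCP position; "ee_rot": TCP orientation; "wrist_force": force on the tool from outside, world axes, zero at the start; "wrist_torque": the same for the moment, N m; "width": finger opening in m.
Only numpy, scipy, OpenCV 4.12 (cv2) and the standard library are available. Lean on these libraries where they do the work, as an engineer would, in place of code of your own. Each camera call takes 0.05 s, during which the arm holds its last target.

### The job

The dipping pans must go into the wax warmer, so that the wax left in them softens and can be wiped out. The lid of the warmer is hot: hook it by its loop with the lid lifter, carry it off level without letting the gripper touch it, set it down flat on the middle of the cork mat and hang the lifter back in its stand. Then nest all the handled pans that are here in the warmer's kettle, one inside the other from the largest to the smallest, with their handles fanned well apart from one another and from the kettle's own handle, so that every pan sits level and fully down; leave the thread spool and the wax block alone.

Things in the scene. Friction and masses are not known exactly. Their poses are not given: they have to be found in the camera images.
- warmer: wax warmer: grey hotplate 145 x 145 x 40 mm and, fixed on it, a shallow round steel kettle 122 mm across outside, 116 mm inside. It does not move. Origin under its centre on the bench, z up; the kettle's own black handle points 50 degrees clockwise (from above) of the body's +x
- kettle_floor (a point): centre of the kettle's inner floor, 44 mm above the bench; the kettle's rim stands 42 mm above this point (86 mm above the bench)
- kettle_handle_end (a point): free end of the kettle's own fixed handle, 135 mm from the kettle's axis and 55 mm above its inner floor; the handle is 14 mm wide and 10 mm thick
- lid: the kettle's hot round steel lid, 126 mm across, 0.24 kg, at first on the kettle's rim; under it a plug 106 mm across and 6 mm deep sits in the mouth with 5 mm play. Origin at the centre of the plug's underside, z up; flat top 11 mm above the origin. A peaked loop of 7 mm round bar stands on it, in the body's y-z plane
- lid_loop (a point): peak of the lid's loop, over the lid's centre, on the bar's centre line, 50 mm above the lid's origin; 35 mm is free under the bar here. The loop's shoulders are at y = +-26 mm, 33 mm above the lid's origin, its feet at y = +-28 mm
- cork_mat: round cork mat 150 mm across and 10 mm thick, fixed on the bench; origin at the centre of its underside
- lifter: lid lifter, 171 mm tall, 0.11 kg: upright 7 mm steel rod, below it a J-shaped hook along the body's +x, above a wooden handle. Origin on the rod's axis level with the hook's underside, z up. Hook: bottom bar 0 to 7 mm up, turned up at x = 27 mm to an end 18.5 mm up; a hung bar lies at about x = 13 mm. Round collar 28 mm across, 100 to 105 mm up
- lifter_grip (a point): middle of the lifter's flat-sided wooden handle, 142 mm above the lifter's origin; the handle is 17 mm wide along the lifter's y, 24 mm along its x, and runs from 105 to 171 mm above the origin
- lifter_stand: fixed steel stand of the lifter: base plate, post at its +x side, and at 112 to 120 mm height a level fork of two prongs, with a 16 mm slot between, open towards the body's -x. The rod stands in the slot, the collar lies on the prongs, the hook points towards the post. Lips at the prongs' ends stand 5 mm high: lift the collar over them, then out towards -x
- stand_seat (a point): point on top of the fork, mid-slot, where the rod's axis belongs, 120 mm above the bench: 25 mm from the prongs' ends, 43 mm in front of the post's face. The hung lifter's origin is 100 mm below it
- pan_1: round straight-sided wax pan, 104 mm across outside, 45 mm high, walls 2.5 mm, floor 4 mm (a pan in it stands 4 mm higher), about 0.15 kg; absent in some starts. Origin at the centre of its underside, z up. One handle along the body's -x: a strap over the rim, underside 45 mm up, rising to a level black grip 14 mm wide, 54 to 64 mm up, 72 to 122 mm from the axis
- pan_1_end (a point): free end of the handle of pan_1, 122 mm from its axis, 59 mm above its underside
- pan_2: round straight-sided wax pan, 88 mm across outside, 45 mm high, walls 2.5 mm, floor 4 mm (a pan in it stands 4 mm higher), about 0.125 kg; absent in some starts. Origin at the centre of its underside, z up. One handle along the body's -x: a strap over the rim, underside 45 mm up, rising to a level black grip 14 mm wide, 54 to 64 mm up, 64 to 114 mm from the axis
- pan_2_end (a point): free end of the handle of pan_2, 114 mm from its axis, 59 mm above its underside
- pan_3: round straight-sided wax pan, 72 mm across outside, 45 mm high, walls 2.5 mm, floor 4 mm (a pan in it stands 4 mm higher), about 0.1 kg; absent in some starts. Origin at the centre of its underside, z up. One handle along the body's -x: a strap over the rim, underside 45 mm up, rising to a level black grip 14 mm wide, 54 to 64 mm up, 56 to 106 mm from the axis
- pan_3_end (a point): free end of the handle of pan_3, 106 mm from its axis, 59 mm above its underside
- pan_4: round straight-sided wax pan, 56 mm across outside, 45 mm high, walls 2.5 mm, floor 4 mm (a pan in it stands 4 mm higher), about 0.08 kg; absent in some starts. Origin at the centre of its underside, z up. One handle along the body's -x: a strap over the rim, underside 45 mm up, rising to a level black grip 14 mm wide, 54 to 64 mm up, 48 to 98 mm from the axis
- pan_4_end (a point): free end of the handle of pan_4, 98 mm from its axis, 59 mm above its underside
- thread_spool: bystander: wooden spool of brown thread, 40 mm across, 50 mm high; leave alone
- sole_block: fixed obstacle to the right of the warmer: sole block 312 mm long (about along the world x), 144 mm wide, 84 mm high, with a wet sole on it and a glue brush (at about x = 0.46, y = -0.32) whose handle leans up to 0.33 m above the bench towards +y; keep the arm clear. Origin under its centre
- wax_block: bystander: block of thread wax, 34 x 52 x 20 mm; leave alone

How it is judged:
On the way, in this order (a step that is already met when the one before it is completed fails the run):
1. the lid hangs from the lifter, clear of the kettle (z of lid in the frame of kettle_floor above 0.055 m and contact force between lifter and lid above 0.5 N), for 0.2 s.
2. the lid lies flat on the cork mat, free of the lifter (horizontal distance between lid and cork_mat below 0.03 m and z of lid in the frame of cork_mat below 0.014 m and angle between lid's own z axis and vertical below 0.05 rad and contact force between lifter and lid below 0.1 N), for 0.2 s.
At the end, for the whole second after the job is handed in: Lid flat within 30 mm of the mat's centre, free of the lifter; lifter upright on its fork within 12 mm. Every pan present within 28 mm of the kettle's axis, level to 0.03 rad, its underside at most 2.5 mm plus 4 mm per larger pan size above the kettle floor; handle ends over 50 mm apart (all of step 2 and horizontal distance between lifter and stand_seat below 0.012 m and height (world z) of lifter between 0.016 and 0.025 m and angle between lifter's own z axis and vertical below 0.08 rad and horizontal distance between each of pan_1, pan_2, pan_3, pan_4 and kettle_floor below 0.028 m and z of pan_1 in the frame of kettle_floor below 0.0025 m and angle between each of pan_1, pan_2, pan_3, pan_4's own z axis and vertical below 0.03 rad and linear speed of each of pan_1, pan_2, pan_3, pan_4 below 0.02 m/s and z of pan_2 in the frame of kettle_floor below 0.0065 m and z of pan_3 in the frame of kettle_floor below 0.0105 m and z of pan_4 in the frame of kettle_floor below 0.0145 m and distance between kettle_handle_end and pan_1_end above 0.05 m and distance between each of kettle_handle_end, pan_1_end and pan_2_end above 0.05 m and distance between each of kettle_handle_end, pan_1_end, pan_2_end and pan_3_end above 0.05 m and distance between each of kettle_handle_end, pan_1_end, pan_2_end, pan_3_end and pan_4_end above 0.05 m); the robot touches nothing.
It fails at once if the robot touched the hot lid (contact force between any of the fingers, the arm and lid above 0.5 N).
It fails at once if the lid was tipped by more than 0.5 rad (angle between lid's own z axis and vertical above 0.5 rad).
It fails at once if a bystander was moved by more than 30 mm (distance of any of thread_spool, wax_block from where it was at the start of the episode above 0.03 m).
Of pan_1, pan_2, pan_3, pan_4 only 3 to 4 are there at a start; the rules pass over those that are not, and their reading is None.
At some moment in a run one of pan_1, pan_2, pan_3, pan_4 may be knocked a few centimetres aside while the robot is not near it.
It also fails if it takes over 208 s, if anything falls off the work surface, if the arm or the gripper's body presses on something with over 40 N, if the wrist force passes 120 N, or if a joint passes its speed limit or range.

## Working session

There is one attempt and no reset: what is moved stays moved. The work goes in short steps, Python scripts to look and compute and a tool call to move; the robot and the scene stay as the last step left them, time stands still between calls to the robot, and variables do not carry over. Pictures are saved under pics/ and viewed, and the job is handed in when it is done.

Besides the shell and the picture viewer there is one more tool, called after ">>>" in YAML: its name, and indented under it one key for each argument. servo_tool: Moves the arm, as the interface text tells. Scaled input: -1 to 1 covers 0.5 m each way for a shift and 0.5 rad each way for a turn. Its arguments: {"type":"object","properties":{"motion":{"type":"array"},"force":{"type":"number"}},"required":["motion"]}

```bash
mkdir -p pics; ls; cat > h.py <<'E'
import numpy as np,cv2
from rig import ctrl
from scipy.spatial.transform import Rotation as R
def rot(q): return R.from_quat([q[1],q[2],q[3],q[0]])
def snap(n,f):
    im,d=ctrl.camera(n); cv2.imwrite('pics/'+f+'.png',im[:,:,::-1]); np.save('pics/'+f+'.npy',d)
    c=ctrl.get_calibration(n); return im,d,c
def cloud(d,c):
    K=np.array(c['mtx']); v,u=np.mgrid[:480,:640]
    p=np.stack([(u-K[0,2])/K[0,0]*d,(v-K[1,2])/K[1,1]*d,d],-1)
    return p@rot(c['orientation']).as_matrix().T+np.array(c['xyz'])
def st():
    s=ctrl.get_state()
    for k in ['time','joint_positions','tcp_pos','ee_rot','wrist_force','width']: print(k,np.round(s[k],4))
    print(rot(s['ee_rot']).as_matrix().round(3))
    return s
E
python3 - <<'E'
from h import *
st()
for n in ['scene','top']:
    im,d,c=snap(n,n+'0'); print(n,{k:np.round(v,3).tolist() for k,v in c.items()})
E
```

```text
pics
time 0.0
joint_positions [-1.3097  0.0919  1.2319 -0.      1.8198 -0.0567]
tcp_pos [ 0.1874 -0.5697  0.2215]
ee_rot [-1.000e-03  9.874e-01  1.582e-01 -1.000e-04]
wrist_force [ 0.082  -0.4848  0.7704]
width 0.0879
[[ 0.95   0.312 -0.001]
 [ 0.312 -0.95   0.002]
 [ 0.    -0.002 -1.   ]]
scene {'mtx': [[433.614, 0.0, 318.683], [0.0, 433.614, 232.379], [0.0, 0.0, 1.0]], 'xyz': [0.078, 0.753, 0.58], 'orientation': [0.16, -0.246, 0.82, -0.492]}
top {'mtx': [[467.62, 0.0, 323.127], [0.0, 467.62, 244.143], [0.0, 0.0, 1.0]], 'xyz': [0.366, 0.049, 1.163], 'orientation': [-0.045, 0.709, -0.7, 0.065]}
```

View pics/scene0.png

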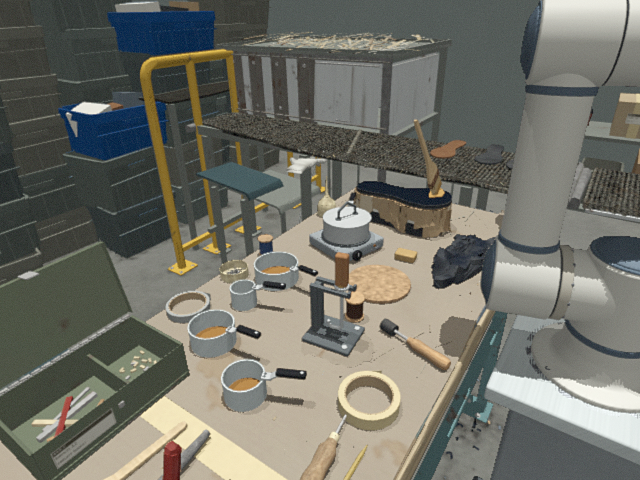

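View pics/top0.png

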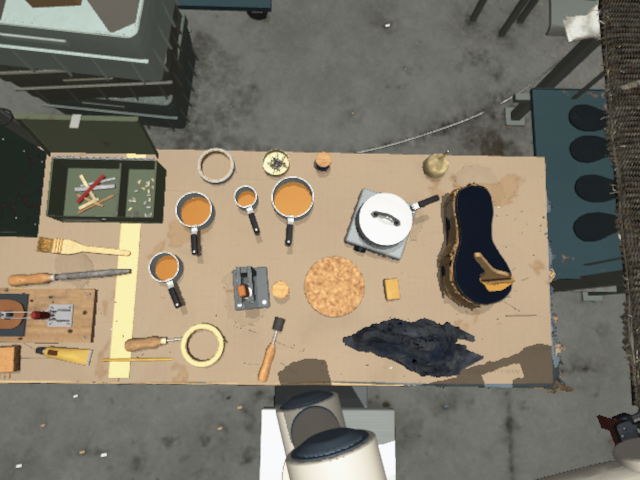

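The pictures show four pans: pan_1 at top pixel (293,198), pan_2 at (195,210), pan_3 at (164,268) and pan_4 at (246,197). The mat is at (335,287), the stand and lifter at (250,288), the warmer at (383,220) and the spool at (281,289). Next I'll measure them.

```bash
cat > m0.py <<'E'
from h import *
from scipy.optimize import least_squares
c=ctrl.get_calibration('top'); d=np.load('pics/top0.npy'); im=cv2.imread('pics/top0.png')[:,:,::-1]
P=cloud(d,c)
v,u=np.mgrid[:480,:640]
def near(cx,cy,r): return (u-cx)**2+(v-cy)**2<r*r
def circ(pts):
    f=lambda q:np.hypot(pts[:,0]-q[0],pts[:,1]-q[1])-q[2]
    m=pts.mean(0); r=least_squares(f,[m[0],m[1],.05],loss='soft_l1',f_scale=.002); return r.x
print('bench z',np.median(P[320:330,240:260,2]), np.median(P[190:200,330:345,2]))
for n,cx,cy,r in [('pan1',293,198,23),('pan2',195,210,20),('pan3',164,268,17),('pan4',246,197,13)]:
    m=near(cx,cy,r+8)&(P[...,2]>.035)&(P[...,2]<.05)
    p=P[m]; q=circ(p); print(n,m.sum(),q.round(4),np.median(p[:,2]).round(4))
    g=near(cx,cy,70)&(P[...,2]>.052)&(P[...,2]<.075)&(im.max(-1)<70)
    gp=P[g]; dd=np.hypot(gp[:,0]-q[0],gp[:,1]-q[1]); gp=gp[dd<.14]
    if len(gp): 
        mm=gp[:,:2].mean(0); a=np.arctan2(mm[1]-q[1],mm[0]-q[0]); print('  grip',len(gp),gp.mean(0).round(4),'ang deg',np.degrees(a).round(1),'r',np.hypot(*(mm-q[:2])).round(4), dd[dd<.14].min(),dd[dd<.14].max())
m=near(384,220,35)&(P[...,2]>.085)&(P[...,2]<.1); print('lid',m.sum(),circ(P[m]).round(4),P[m].mean(0).round(4))
m=near(384,220,35)&(P[...,2]>.11); print('loop',m.sum(),P[m].mean(0)); 
if m.sum():
    p=P[m][:,:2]; w,V=np.linalg.eigh(np.cov(p.T)); print(V[:,1],np.degrees(np.arctan2(V[1,1],V[0,1])), np.ptp(p@V[:,1]),P[m][:,2].max())
hs=cv2.cvtColor(np.ascontiguousarray(im),cv2.COLOR_RGB2HSV)
m=near(335,287,36)&(P[...,2]>.006)&(P[...,2]<.02); p=P[m]; print('mat',m.sum(),p.mean(0),(p.max(0)+p.min(0))/2,np.ptp(p,axis=0))
m=near(250,288,40)&(P[...,2]>.1)&(P[...,2]<.135); print('fork',m.sum(),P[m].mean(0),P[m].min(0),P[m].max(0))
m=near(250,288,40)&(P[...,2]>.17)&(P[...,2]<.22); print('lifter top',m.sum(),P[m].mean(0),P[m].min(0),P[m].max(0))
m=near(250,288,40)&(P[...,2]>.003)&(P[...,2]<.02); print('base',m.sum(),P[m].mean(0),P[m].min(0),P[m].max(0))
m=near(281,289,12)&(P[...,2]>.03); print('spool',m.sum(),P[m].mean(0))
m=near(384,220,60)&(P[...,2]>.034)&(P[...,2]<.046); print('hotplate',cv2.minAreaRect((P[m][:,:2]).astype(np.float32)))
m=near(427,202,25)&(P[...,2]>.08)&(im.max(-1)<70); print('khandle',m.sum(),P[m].mean(0))
cv2.imwrite('pics/stand0.png',cv2.resize(im[240:340,210:310,::-1],None,fx=6,fy=6,interpolation=cv2.INTER_CUBIC))
E
python3 m0.py
```

```text
bench z -0.000851321435137331 -0.0010738757473847116
pan1 214 [0.6581 0.0953 0.0508] 0.0433
  grip 174 [0.5772 0.1449 0.0626] ang deg 148.5 r 0.0949 0.07279152714468537 0.1276313186477174
pan2 207 [0.6226 0.3344 0.0427] 0.0434
  grip 318 [0.6127 0.3864 0.0624] ang deg 100.7 r 0.0529 0.06311517150928486 0.13994298281048206
pan3 190 [0.4814 0.3969 0.0349] 0.0432
  grip 286 [0.5027 0.3652 0.0621] ang deg -56.0 r 0.0382 0.0558614714018625 0.13968584314093194
pan4 123 [0.6566 0.2104 0.0267] 0.0439
  grip 121 [0.5867 0.1638 0.0627] ang deg -146.3 r 0.084 0.04823851921980375 0.13963620726826434
lid 2091 [ 0.5991 -0.1276  0.0454] [ 0.5976 -0.1271  0.0894]
loop 91 [ 0.56482658 -0.1004439   0.27090793]
[-0.79585534  0.60548681] 142.73611973563123 0.2992842257288355 1.1625031182903767
mat 2573 [ 0.44324664 -0.01090037  0.00917671] [ 0.44368921 -0.01137978  0.01138482] [0.1456543  0.14617945 0.01076928]
fork 335 [0.44352526 0.19284184 0.11840716] [0.39632952 0.17337716 0.10035684] [0.47880399 0.21468847 0.13382869]
lifter top 106 [0.41946206 0.1895618  0.1875851 ] [0.4072707  0.18070656 0.17141197] [0.43171383 0.20089758 0.19285287]
base 1043 [0.43183961 0.18730191 0.00823452] [0.34722685 0.10073612 0.00300118] [0.53368364 0.28716806 0.01941898]
spool 225 [0.43118048 0.11983653 0.04872552]
hotplate ((0.5955868363380432, -0.12381620705127716), (0.14049309492111206, 0.14961916208267212), 71.64580535888672)
khandle 98 [ 0.64017012 -0.2244993   0.10252971]
```

```bash
python3 - <<'E'
import cv2
a=cv2.imread('pics/scene0.png')[235:365,290:400]
cv2.imwrite('pics/stand0s.png',cv2.resize(a,None,fx=4.5,fy=4.5,interpolation=cv2.INTER_CUBIC))
E
```

```text
(no output)
```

View pics/stand0.png

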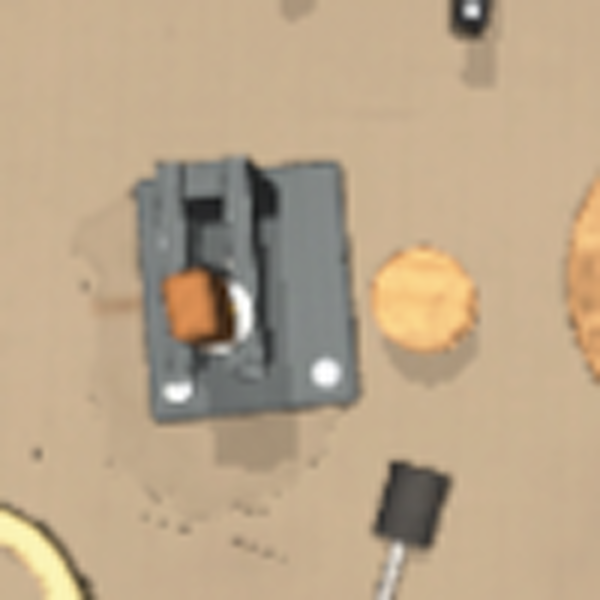

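View pics/stand0s.png

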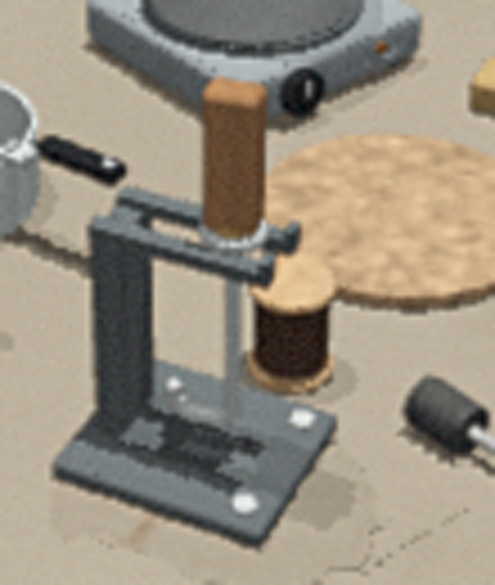

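The handle stands at about (0.42, 0.19) and the hook points to world +x. I still need the yaws of the stand, the loop and the kettle handle, and the extent of the brush.

```bash
cat > m1.py <<'E'
from h import *
c=ctrl.get_calibration('top'); d=np.load('pics/top0.npy'); im=cv2.imread('pics/top0.png')[:,:,::-1]
P=cloud(d,c); ok=d>0
v,u=np.mgrid[:480,:640]
X,Y,Z=P[...,0],P[...,1],P[...,2]
def pca(p):
    p=p[:,:2];w,V=np.linalg.eigh(np.cov(p.T)); a=V[:,1]; return np.degrees(np.arctan2(a[1],a[0])).round(2),np.ptp(p@a).round(4)
m=ok&(abs(X-.44)<.08)&(abs(Y-.19)<.06)&(Z>.112)&(Z<.13)
print('fork',m.sum(),P[m].mean(0),pca(P[m]),cv2.minAreaRect(P[m][:,:2].astype(np.float32)))
m=ok&(abs(X-.44)<.09)&(abs(Y-.18)<.08)&(Z>.004)&(Z<.016)
lab,n=None,0
mm=m.astype(np.uint8); k,l,s,_=cv2.connectedComponentsWithStats(mm); i=1+np.argmax(s[1:,4]); q=P[l==i]
print('base',s[i],cv2.minAreaRect(q[:,:2].astype(np.float32)),np.median(q[:,2]))
m=ok&(abs(X-.42)<.03)&(abs(Y-.19)<.03)&(Z>.18); print('top',m.sum(),P[m].mean(0).round(4),cv2.minAreaRect(P[m][:,:2].astype(np.float32)))
for t in (.1,.11,.12,.125):
    m=ok&(np.hypot(X-.5985,Y+.1275)<.045)&(Z>t)&(Z<.15); print('loop',t,m.sum(),P[m].mean(0).round(4),pca(P[m]),P[m][:,2].max())
m=ok&(Z>.08)&(np.hypot(X-.5985,Y+.1275)<.15)&(np.hypot(X-.5985,Y+.1275)>.07)&(im.max(-1)<70)
k,l,s,_=cv2.connectedComponentsWithStats(m.astype(np.uint8)); 
for i in range(1,k):
    if s[i,4]>15: q=P[l==i]; r=np.hypot(q[:,0]-.598,q[:,1]+.1275);print('kh',s[i],q.mean(0),pca(q),r.min(),r.max(),q[r>r.max()-.006].mean(0))
m=ok&(Z>.1)&(Y<-.2)&(Y>-.45)&(X>.25)&(X<.75)
for z0 in np.arange(.1,.36,.04):
    mm=m&(Z>z0)&(Z<z0+.04)&(X<.8); 
    if mm.sum(): print('high',z0.round(2),mm.sum(),P[mm].min(0).round(3),P[mm].max(0).round(3))
m=ok&(Z>.07)&(Z<.1)&(Y<-.2)&(Y>-.5)&(X>.25)&(X<.75);print('sole',P[m].min(0),P[m].max(0))
# lid rim by colour contour
cv2.imwrite('pics/lid0.png',cv2.resize(im[170:280,330:450,::-1],None,fx=5,fy=5,interpolation=cv2.INTER_CUBIC))
E
python3 m1.py
```

```text
fork 317 [0.44281445 0.19302231 0.11883563] (np.float64(-170.34), np.float64(0.0825)) ((0.4373589754104614, 0.1941593587398529), (0.08121924102306366, 0.03427686169743538), 6.696985244750977)
base [232 267  38  44 850] ((0.43595993518829346, 0.19517675042152405), (0.09974349290132523, 0.08810274302959442), 6.77269983291626) 0.008843941368346986
top 98 [0.4199 0.19   0.1886] ((0.41977670788764954, 0.19056493043899536), (0.023936182260513306, 0.017205936834216118), 14.222129821777344)
loop 0.1 85 [ 0.5977 -0.1256  0.1208] (np.float64(69.35), np.float64(0.0584)) 0.1343675069992858
loop 0.11 78 [ 0.5979 -0.1253  0.1223] (np.float64(69.05), np.float64(0.0567)) 0.1343675069992858
loop 0.12 46 [ 0.5984 -0.1245  0.1262] (np.float64(70.78), np.float64(0.0462)) 0.1343675069992858
loop 0.125 27 [ 0.5979 -0.1253  0.1287] (np.float64(67.23), np.float64(0.0275)) 0.1343675069992858
kh [419 196  20  11  98] [ 0.64017012 -0.2244993   0.10252971] (np.float64(113.35), np.float64(0.0499)) 0.08221431904420093 0.13215261852852597 [ 0.64850405 -0.24601638  0.10205954]
high 0.1 288 [ 0.42  -0.418  0.1  ] [ 0.676 -0.203  0.14 ]
high 0.14 162 [ 0.452 -0.395  0.14 ] [ 0.466 -0.319  0.18 ]
high 0.18 118 [ 0.458 -0.371  0.181] [ 0.47  -0.313  0.22 ]
high 0.22 55 [ 0.464 -0.324  0.22 ] [ 0.475 -0.286  0.26 ]
high 0.26 55 [ 0.47  -0.298  0.26 ] [ 0.481 -0.265  0.298]
high 0.3 67 [ 0.476 -0.273  0.3  ] [ 0.487 -0.25   0.328]
sole [ 0.30252837 -0.41801412  0.07006987] [ 0.7491156  -0.20007476  0.09997624]
```

```bash
python3 - <<'E'
import cv2
a=cv2.imread('pics/scene0.png')[190:265,300:390]
cv2.imwrite('pics/lid0s.png',cv2.resize(a,None,fx=6,fy=6,interpolation=cv2.INTER_CUBIC))
E
```

```text
(no output)
```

View pics/lid0.png

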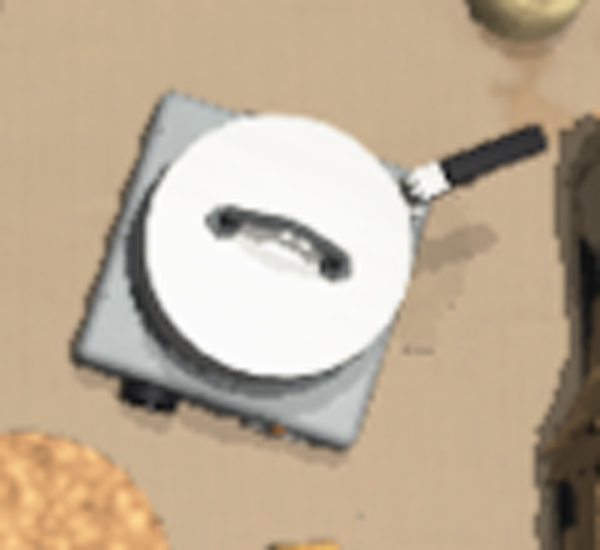

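View pics/lid0s.png

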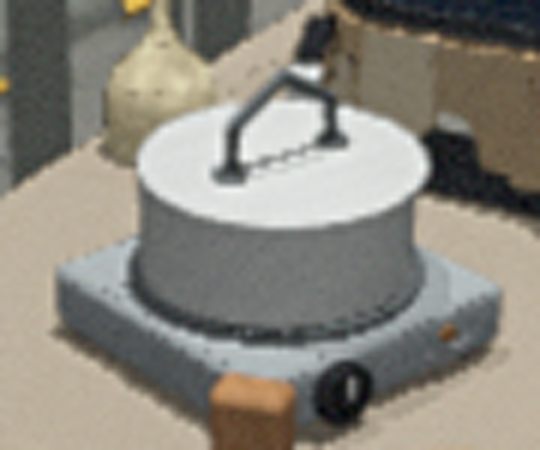

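Measured:
- **Stand:** yaw about 6.7°.
- **Loop:** peak at about (0.598, -0.126), with its line at 69°, so the lid's x axis is at -21°.
- **Kettle handle:** -67°.
- **Brush tip:** (0.48, -0.26, 0.33).

Now I'll move to above the lifter.

```bash
cat > go.py <<'E'
# python3 go.py x y z yawdeg(of tool x) : prints normalised shift/turn from the measured pose
import sys
from h import *
s=ctrl.get_state(); M=rot(s['ee_rot']); t=np.array([float(a) for a in sys.argv[1:4]])
a=np.radians(float(sys.argv[4])) if len(sys.argv)>4 else None
d=M.inv().apply(t-np.array(s['tcp_pos']))
if a is None: tv=np.zeros(3)
else:
    T=R.from_matrix(np.array([[np.cos(a),np.sin(a),0],[np.sin(a),-np.cos(a),0],[0,0,-1]]))
    tv=(M.inv()*T).as_rotvec()
X=M.as_matrix()[:,0]
print('t',round(s['time'],2),'tcp',np.round(s['tcp_pos'],4),'yaw',np.degrees(np.arctan2(X[1],X[0])).round(2),'q',np.round(s['joint_positions'],2),'w',round(s['width'],4),'F',np.round(s['wrist_force'],2))
print('turn',(tv/.5).round(4),'shift',(d/.5).round(4),'rows',np.ceil(np.linalg.norm(d)/.0417),np.ceil(np.linalg.norm(tv)/.125))
E
python3 go.py .28 -.25 .32 6.7;python3 go.py .42 .19 .24 6.7
```

```text
t 0.1 tcp [ 0.1874 -0.5697  0.2216] yaw 18.21 q [-1.31  0.09  1.23  0.    1.82 -0.06] w 0.0877 F [ 0.38  0.65 -0.41]
turn [-3.600e-03  1.000e-04  4.018e-01] shift [ 0.3757 -0.5499 -0.1958] rows 9.0 2.0
t 0.1 tcp [ 0.1874 -0.5697  0.2216] yaw 18.21 q [-1.31  0.09  1.23  0.    1.82 -0.06] w 0.0877 F [ 0.38  0.65 -0.41]
turn [-3.600e-03  1.000e-04  4.018e-01] shift [ 0.9167 -1.298  -0.0344] rows 20.0 2.0
```

>>> servo_tool:
  motion:
    - [0,0,0.2,0.04,-0.06,-0.03,1]
    - [0,0,0.4,0.1,-0.14,-0.08,1]
    - [0,0,0.4,0.15,-0.22,-0.11,1]
    - [0,0,0.4,0.2,-0.29,-0.14,1]
    - [0,0,0.4,0.25,-0.37,-0.17,1]
    - [0,0,0.4,0.3,-0.44,-0.195,1]
    - [0,0,0.4,0.34,-0.5,-0.195,1]
    - [0,0,0.4,0.375,-0.55,-0.195,1]
    - [0,0,0.4,0.375,-0.55,-0.195,1]

```text
time: 0.85
tcp_pos: [0.2801, -0.2467, 0.321]
ee_rot: [-0.0, 0.998, 0.06, 0.001]
wrist_force: [-0.2, -0.6, 0.3]
width: 0.0878
```

```bash
python3 go.py .42 .19 .24 6.7
```

```text
t 0.85 tcp [ 0.2801 -0.2467  0.321 ] yaw 6.88 q [-0.82 -0.46  1.54  0.    2.06  0.64] w 0.0878 F [-0.2  -0.62  0.28]
turn [-0.0009 -0.0041  0.0064] shift [ 0.3821 -0.8335  0.1633] rows 12.0 1.0
```

>>> servo_tool:
  motion:
    - [0,0,0,0.03,-0.06,0,1]
    - [0,0,0,0.06,-0.13,0.02,1]
    - [0,0,0,0.09,-0.2,0.03,1]
    - [0,0,0,0.13,-0.28,0.05,1]
    - [0,0,0,0.16,-0.35,0.06,1]
    - [0,0,0,0.19,-0.42,0.08,1]
    - [0,0,0,0.23,-0.5,0.09,1]
    - [0,0,0,0.26,-0.57,0.1,1]
    - [0,0,0,0.29,-0.64,0.1,1]
    - [0,0,0,0.32,-0.7,0.1,1]

```text
time: 1.68
tcp_pos: [0.3967, 0.1226, 0.2708]
ee_rot: [-0.0, 0.998, 0.061, 0.001]
wrist_force: [0.6, -0.1, 0.8]
width: 0.088
```

```bash
python3 - <<'E'
from h import *
im,d,c=snap('wrist','w1'); print({k:np.round(v,3).tolist() for k,v in c.items()})
E
python3 go.py .42 .19 .24 6.7
```

```text
{'mtx': [[426.293, 0.0, 319.42], [0.0, 426.293, 241.542], [0.0, 0.0, 1.0]], 'xyz': [0.477, 0.136, 0.431], 'orientation': [0.108, 0.743, -0.653, -0.097]}
t 1.73 tcp [0.3978 0.1266 0.2698] yaw 7.19 q [ 0.22 -0.38  1.57  0.    1.95  1.67] w 0.0877 F [-3.41  1.32 -1.63]
turn [-0.0072 -0.0008  0.0171] shift [ 0.0599 -0.1201  0.06  ] rows 2.0 1.0
```

View pics/w1.png

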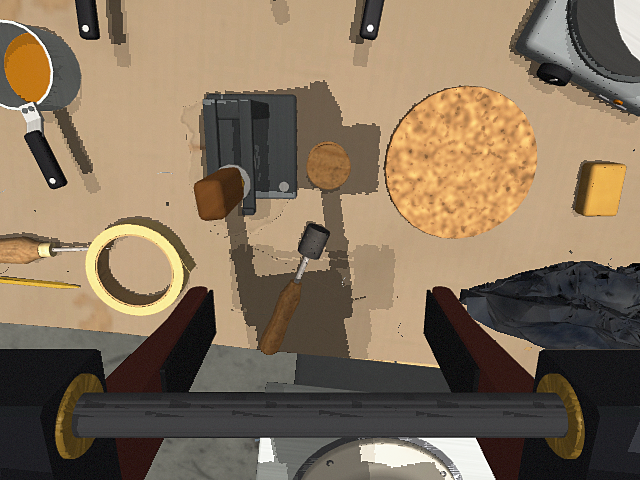

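The wrist view shows the handle top at about (215,195), turned about 10-15° more than the fork. I'll measure its position and yaw.

```bash
python3 - <<'E'
from h import *
im,d,c=snap('wrist','w2'); P=cloud(d,c);ok=d>0
X,Y,Z=P[...,0],P[...,1],P[...,2]
m=ok&(abs(X-.42)<.03)&(abs(Y-.19)<.03)&(Z>.183)&(Z<.2)
print(m.sum(),P[m].mean(0).round(4),cv2.minAreaRect(P[m][:,:2].astype(np.float32)),np.median(Z[m]))
m=ok&(abs(X-.44)<.08)&(abs(Y-.19)<.06)&(Z>.115)&(Z<.123)
print('fork',m.sum(),P[m].mean(0).round(4),cv2.minAreaRect(P[m][:,:2].astype(np.float32)))
E
python3 go.py .42 .19 .24 6.7
```

```text
1178 [0.4204 0.1861 0.1889] ((0.4194633960723877, 0.1868290901184082), (0.024015426635742188, 0.017314087599515915), 13.787858009338379) 0.18925149632760319
fork 2265 [0.4471 0.1898 0.1187] ((0.4364359676837921, 0.19028164446353912), (0.08123382180929184, 0.034349918365478516), 7.0545854568481445)
t 1.78 tcp [0.3972 0.1238 0.2699] yaw 7.23 q [ 0.22 -0.38  1.58  0.    1.95  1.66] w 0.0875 F [-1.45 -0.91  0.44]
turn [-0.0029  0.0017  0.0187] shift [ 0.062  -0.1256  0.06  ] rows 2.0 1.0
```

```bash
python3 go.py .4197 .189 .24 13.8
```

```text
t 1.78 tcp [0.3972 0.1238 0.2699] yaw 7.23 q [ 0.22 -0.38  1.58  0.    1.95  1.66] w 0.0875 F [-1.45 -0.91  0.44]
turn [-0.003   0.0015 -0.2292] shift [ 0.0611 -0.1237  0.06  ] rows 2.0 1.0
```

>>> servo_tool:
  motion:
    - [0,0,-0.12,0.03,-0.06,0.03,1]
    - [0,0,-0.229,0.061,-0.124,0.06,1]
    - [0,0,-0.229,0.061,-0.124,0.06,1]
    - [0,0,-0.229,0.061,-0.124,0.06,1]

```text
time: 2.12
tcp_pos: [0.4191, 0.1895, 0.2381]
ee_rot: [-0.0, 0.993, 0.121, -0.002]
wrist_force: [-0.1, -0.3, 0.2]
width: 0.0878
```

```bash
python3 - <<'E'
from h import *
im,d,c=snap('wrist','w3'); P=cloud(d,c);ok=d>0
X,Y,Z=P[...,0],P[...,1],P[...,2]
m=ok&(abs(X-.42)<.03)&(abs(Y-.19)<.03)&(Z>.183)&(Z<.2)
print(m.sum(),P[m].mean(0).round(4),cv2.minAreaRect(P[m][:,:2].astype(np.float32)),np.median(Z[m]))
E
python3 go.py .4197 .189 .143 13.8
```

```text
1368 [0.4224 0.1897 0.1902] ((0.4213188588619232, 0.18937470018863678), (0.0233616903424263, 0.016947366297245026), 13.243775367736816) 0.1906990396580088
t 2.17 tcp [0.4193 0.1887 0.2395] yaw 13.8 q [ 0.35 -0.28  1.55  0.    1.87  1.68] w 0.0879 F [0.26 0.55 0.48]
turn [-0.0016  0.0051  0.0001] shift [ 0.0014 -0.0002  0.1929] rows 3.0 1.0
```

View pics/w3.png

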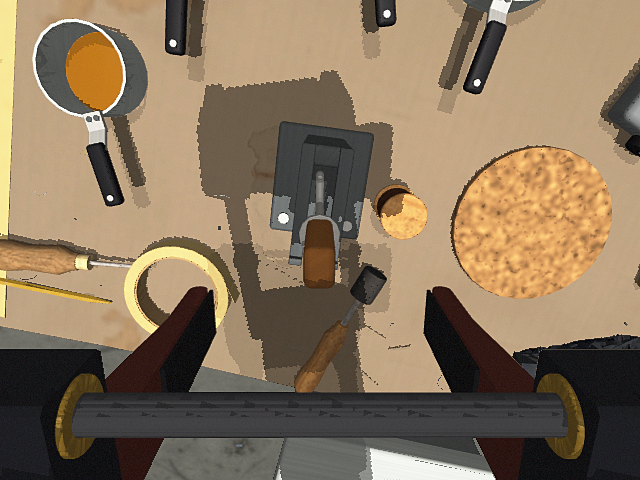

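The handle is centred between the jaws, so I go down 97 mm and close.

>>> servo_tool:
  motion:
    - [0,0,0,0.002,0,0.06,1]
    - [0,0,0,0.002,0,0.12,1]
    - [0,0,0,0.002,0,0.17,1]
    - [0,0,0,0.002,0,0.193,1]
    - [0,0,0,0.002,0,0.193,0.6]
    - [0,0,0,0.002,0,0.193,0.3]
    - [0,0,0,0.002,0,0.193,0]
    - [0,0,0,0.002,0,0.193,0]
    - [0,0,0,0.002,0,0.193,0]
    - [0,0,0,0.002,0,0.193,0]
  force: 45

```text
time: 3.0
tcp_pos: [0.4205, 0.1891, 0.1442]
ee_rot: [-0.0, 0.993, 0.12, -0.0]
wrist_force: [0.9, 0.7, -0.8]
width: 0.0512
```

```bash
python3 go.py .4197 .189 .143 13.8
```

```text
t 3.0 tcp [0.4205 0.1891 0.1442] yaw 13.8 q [ 0.35 -0.29  1.73  0.    1.71  1.68] w 0.0512 F [ 0.87  0.74 -0.8 ]
turn [-0.0019  0.0014  0.    ] shift [-0.0016 -0.0001  0.0023] rows 1.0 1.0
```

>>> servo_tool:
  motion:
    - [0,0,0,0,0,0.001,0]
    - [0,0,0,0,0,0.001,0]
    - [0,0,0,0,0,0.001,0]
    - [0,0,0,0,0,0.001,0]
    - [0,0,0,0,0,0.001,0]
    - [0,0,0,0,0,0.001,0]
    - [0,0,0,0,0,0.001,0]
    - [0,0,0,0,0,0.001,0]
    - [0,0,0,0,0,0.001,0]
    - [0,0,0,0,0,0.001,0]

```text
time: 3.83
tcp_pos: [0.4204, 0.1891, 0.1435]
ee_rot: [-0.0, 0.993, 0.12, -0.001]
wrist_force: [0.3, 0.1, -1.3]
width: 0.0168
```

```bash
python3 go.py .42 .189 .1637 13.8; python3 go.py .345 .180 .1637 13.8
```

```text
t 3.83 tcp [0.4204 0.1891 0.1435] yaw 13.8 q [ 0.35 -0.29  1.73  0.    1.71  1.68] w 0.0168 F [ 0.27  0.11 -1.34]
turn [-0.0018  0.0019  0.0001] shift [-0.0009 -0.0001 -0.0404] rows 1.0 1.0
t 3.83 tcp [0.4204 0.1891 0.1435] yaw 13.8 q [ 0.35 -0.29  1.73  0.    1.71  1.68] w 0.0168 F [ 0.27  0.11 -1.34]
turn [-0.0018  0.0019  0.0001] shift [-0.1509 -0.0184 -0.0403] rows 2.0 1.0
```

Grasp good (16.8 mm wide). Seat pose of the TCP: (0.4204, 0.1891, 0.1435). I lift it 20 mm and take it out towards -x.

>>> servo_tool:
  motion:
    - [0,0,0,0,0,-0.02,0]
    - [0,0,0,0,0,-0.04,0]
    - [0,0,0,0,0,-0.04,0]
    - [0,0,0,-0.04,-0.005,-0.04,0]
    - [0,0,0,-0.08,-0.01,-0.04,0]
    - [0,0,0,-0.12,-0.014,-0.04,0]
    - [0,0,0,-0.15,-0.018,-0.04,0]
    - [0,0,0,-0.15,-0.018,-0.04,0]
    - [0,0,0,-0.15,-0.018,-0.04,0]

```text
time: 4.58
tcp_pos: [0.3458, 0.1801, 0.1644]
ee_rot: [-0.001, 0.993, 0.12, 0.001]
wrist_force: [0.2, 0.1, -0.8]
width: 0.0169
```

```bash
python3 - <<'E'
from h import *
snap('scene','s2');st()
E
python3 go.py .36 .05 .32 -10
```

```text
time 4.6333
joint_positions [ 3.9180e-01 -4.9750e-01  1.8456e+00  9.0000e-04  1.7926e+00  1.7217e+00]
tcp_pos [0.3461 0.1801 0.1641]
ee_rot [-5.000e-04  9.927e-01  1.202e-01  3.000e-04]
wrist_force [-0.6653 -0.224  -0.4196]
width 0.0172
[[ 0.971  0.239  0.001]
 [ 0.239 -0.971  0.001]
 [ 0.001 -0.001 -1.   ]]
t 4.63 tcp [0.3461 0.1801 0.1641] yaw 13.81 q [ 0.39 -0.5   1.85  0.    1.79  1.72] w 0.0172 F [-0.67 -0.22 -0.42]
turn [-0.0023 -0.0011  0.8312] shift [-0.0348  0.259  -0.312 ] rows 5.0 4.0
```

View pics/s2.png

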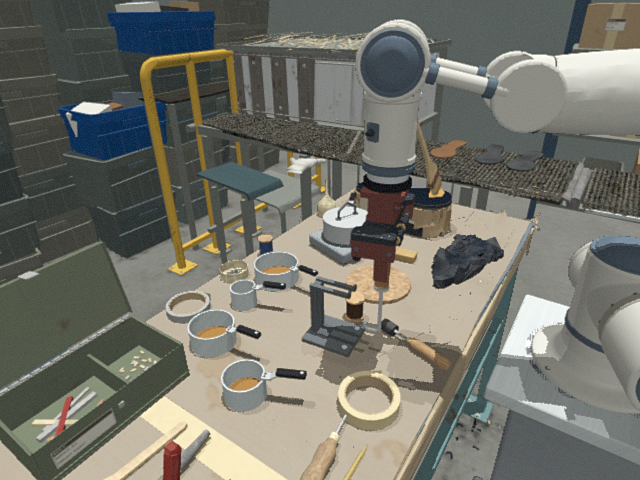

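The lifter is out and held upright. I raise it and carry it to above the lid's near side.

>>> servo_tool:
  motion:
    - [0,0,0,0,0,-0.06,0]
    - [0,0,0,0,0,-0.13,0]
    - [0,0,0,0,0,-0.2,0]
    - [0,0,0,0,0.02,-0.27,0]
    - [0,0,0.2,0,0.08,-0.31,0]
    - [0,0,0.4,-0.01,0.14,-0.31,0]
    - [0,0,0.6,-0.02,0.2,-0.31,0]
    - [0,0,0.83,-0.035,0.26,-0.31,0]
    - [0,0,0.83,-0.035,0.26,-0.31,0]

```text
time: 5.38
tcp_pos: [0.3611, 0.0452, 0.3192]
ee_rot: [0.0, 0.996, -0.093, 0.001]
wrist_force: [-0.2, 0.5, -0.6]
width: 0.0165
```

```bash
python3 go.py .542 -.104 .30 -20.7
```

```text
t 5.38 tcp [0.3611 0.0452 0.3192] yaw -10.67 q [ 0.03 -0.49  1.56 -0.    2.07  1.79] w 0.0165 F [-0.2   0.55 -0.61]
turn [ 0.0013 -0.0024  0.3502] shift [0.4107 0.2263 0.0391] rows 6.0 2.0
```

>>> servo_tool:
  motion:
    - [0,0,0.1,0.05,0.03,0,0]
    - [0,0,0.2,0.12,0.07,0,0]
    - [0,0,0.35,0.19,0.11,0.01,0]
    - [0,0,0.35,0.26,0.15,0.02,0]
    - [0,0,0.35,0.33,0.18,0.03,0]
    - [0,0,0.35,0.38,0.21,0.039,0]
    - [0,0,0.35,0.41,0.226,0.039,0]
    - [0,0,0.35,0.41,0.226,0.039,0]
    - [0,0,0.35,0.41,0.226,0.039,0]

```text
time: 6.13
tcp_pos: [0.5425, -0.104, 0.2985]
ee_rot: [0.0, 0.984, -0.18, -0.001]
wrist_force: [-0.2, 0.1, -0.9]
width: 0.0168
```

```bash
python3 - <<'E'
from h import *
im,d,c=snap('wrist','w4'); P=cloud(d,c);ok=d>0
X,Y,Z=P[...,0],P[...,1],P[...,2]
for t in (.1,.11,.12,.125):
    m=ok&(np.hypot(X-.5985,Y+.1275)<.045)&(Z>t)&(Z<.14);p=P[m][:,:2];w,V=np.linalg.eigh(np.cov(p.T));a=V[:,1];
    print('loop',t,m.sum(),P[m].mean(0).round(4),np.degrees(np.arctan2(a[1],a[0])).round(1),np.ptp(p@a).round(4),Z[m].max())
m=ok&(np.hypot(X-.5985,Y+.1275)<.065)&(Z>.085)&(Z<.095); p=P[m]; print('lidtop',np.median(p[:,2]),(p.max(0)+p.min(0))/2,np.ptp(p,axis=0))
E
python3 go.py .542 -.104 .2225 -20.7
```

```text
loop 0.1 673 [ 0.5986 -0.1267  0.1239] 68.8 0.0599 0.13461383983664577
loop 0.11 664 [ 0.5985 -0.1268  0.1241] 68.9 0.0586 0.13461383983664577
loop 0.12 482 [ 0.5985 -0.1268  0.1268] 69.0 0.0458 0.13461383983664577
loop 0.125 305 [ 0.5985 -0.1268  0.1293] 68.9 0.0306 0.13461383983664577
lidtop 0.09032610793098317 [ 0.59821828 -0.12667164  0.09105266] [0.12571356 0.1251981  0.00776042]
t 6.18 tcp [ 0.542  -0.1034  0.2996] yaw -20.66 q [-0.25 -0.01  1.2  -0.    1.95  1.68] w 0.0166 F [ 0.16  0.79 -0.91]
turn [0.0007 0.0001 0.0012] shift [0.0005 0.001  0.1541] rows 2.0 1.0
```

View pics/w4.png

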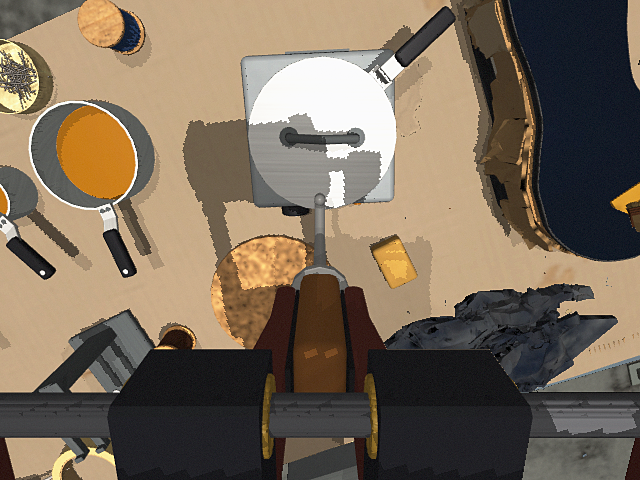

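The loop peak is at (0.5985, -0.1268) with its line at 68.9°. The hook is in line, 61 mm behind. I go down 77 mm, then forward 48 mm.

>>> servo_tool:
  motion:
    - [0,0,0,0,0.002,0.04,0]
    - [0,0,0,0,0.002,0.08,0]
    - [0,0,0,0,0.002,0.12,0]
    - [0,0,0,0,0.002,0.154,0]
    - [0,0,0,0,0.002,0.154,0]
    - [0,0,0,0,0.002,0.154,0]

```text
time: 6.68
tcp_pos: [0.541, -0.1034, 0.2228]
ee_rot: [0.0, 0.984, -0.179, -0.0]
wrist_force: [0.3, 0.1, -0.6]
width: 0.0169
```

```bash
python3 - <<'E'
from h import *
snap('scene','s3')
im=cv2.imread('pics/s3.png')[120:270,270:430]; cv2.imwrite('pics/s3c.png',cv2.resize(im,None,fx=4,fy=4,interpolation=cv2.INTER_CUBIC))
E
python3 go.py .5862 -.122 .2225 -21
```

```text
t 6.73 tcp [ 0.5415 -0.1037  0.2241] yaw -20.6 q [-0.25 -0.04  1.36 -0.    1.82  1.68] w 0.0167 F [ 0.53 -0.85 -1.04]
turn [ 0.0001 -0.0034  0.0138] shift [0.0965 0.0028 0.0034] rows 2.0 1.0
```

View pics/s3c.png

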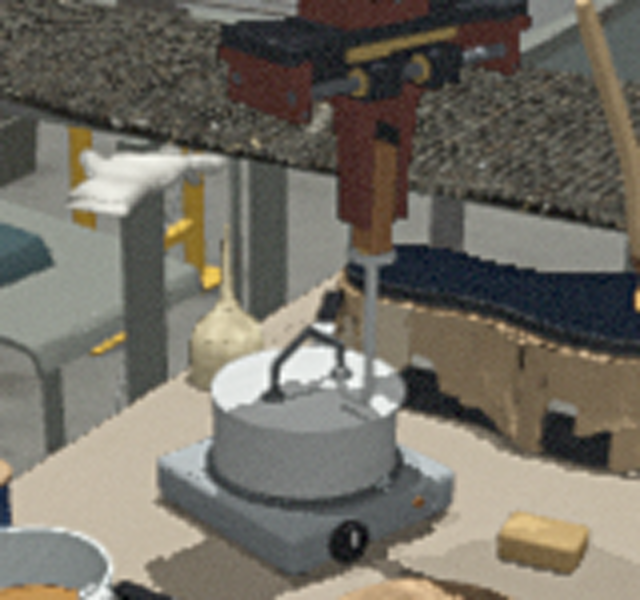

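The hook lies just above the lid behind the loop, so I go forward.

>>> servo_tool:
  motion:
    - [0,0,0.01,0.02,0.001,0.002,0]
    - [0,0,0.013,0.04,0.002,0.003,0]
    - [0,0,0.013,0.06,0.003,0.003,0]
    - [0,0,0.013,0.08,0.003,0.003,0]
    - [0,0,0.013,0.096,0.003,0.003,0]
    - [0,0,0.013,0.096,0.003,0.003,0]
    - [0,0,0.013,0.096,0.003,0.003,0]

```text
time: 7.32
tcp_pos: [0.5864, -0.1222, 0.2232]
ee_rot: [0.0, 0.983, -0.182, 0.001]
wrist_force: [-0.6, -0.1, -1.0]
width: 0.017
```

```bash
python3 - <<'E'
from h import *
snap('scene','s4')
im=cv2.imread('pics/s4.png')[180:270,300:400]; cv2.imwrite('pics/s4c.png',cv2.resize(im,None,fx=6,fy=6,interpolation=cv2.INTER_CUBIC))
E
python3 go.py .5862 -.122 .2425 -21
```

```text
t 7.37 tcp [ 0.5861 -0.122   0.2232] yaw -20.98 q [-0.26  0.09  1.24 -0.    1.82  1.67] w 0.0168 F [-0.68 -0.13 -1.14]
turn [-0.0001 -0.0042  0.0008] shift [ 0.0002 -0.0001 -0.0387] rows 1.0 1.0
```

View pics/s4c.png

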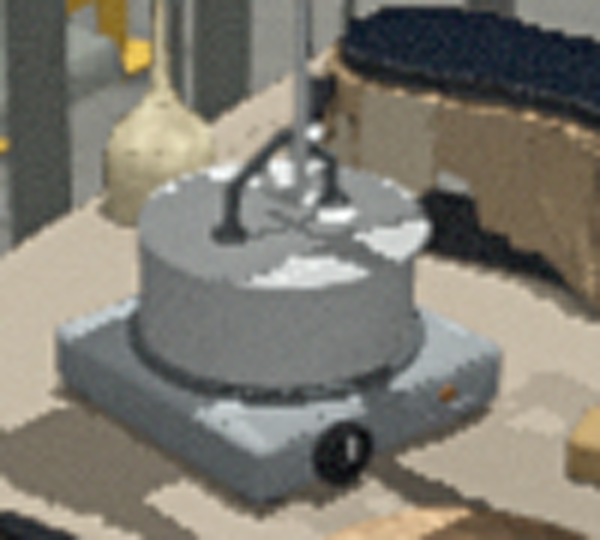

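>>> servo_tool:
  motion:
    - [0,0,0,0,0,-0.015,0]
    - [0,0,0,0,0,-0.03,0]
    - [0,0,0,0,0,-0.038,0]
    - [0,0,0,0,0,-0.042,0]
    - [0,0,0,0,0,-0.046,0]
    - [0,0,0,0,0,-0.05,0]
    - [0,0,0,0,0,-0.056,0]
    - [0,0,0,0,0,-0.062,0]
    - [0,0,0,0,0,-0.07,0]
    - [0,0,0,0,0,-0.076,0]
  force: 55

```text
time: 8.2
tcp_pos: [0.5861, -0.122, 0.2616]
ee_rot: [0.0, 0.983, -0.182, 0.001]
wrist_force: [0.4, -0.3, -2.4]
width: 0.017
```

```bash
python3 - <<'E'
from h import *
snap('scene','s5')
im=cv2.imread('pics/s5.png')[160:270,290:410]; cv2.imwrite('pics/s5c.png',cv2.resize(im,None,fx=5,fy=5,interpolation=cv2.INTER_CUBIC))
E
python3 go.py .5862 -.122 .31 -21
```

```text
t 8.25 tcp [ 0.5862 -0.122   0.2624] yaw -20.98 q [-0.26  0.1   1.15 -0.    1.89  1.67] w 0.0169 F [-0.58 -0.44 -2.58]
turn [-0.0004 -0.0068  0.0008] shift [ 0.0003 -0.0001 -0.0952] rows 2.0 1.0
```

View pics/s5c.png

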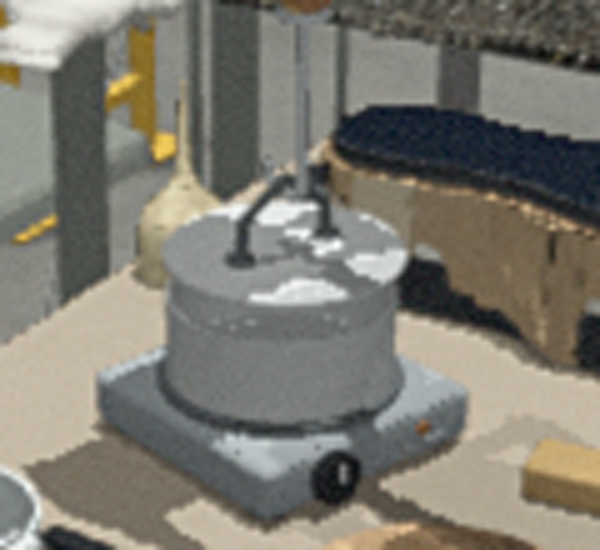

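The lid hangs level on the hook at the loop's peak. I raise it further, gently.

>>> servo_tool:
  motion:
    - [0,0,0,0,0,-0.01,0]
    - [0,0,0,0,0,-0.02,0]
    - [0,0,0,0,0,-0.032,0]
    - [0,0,0,0,0,-0.045,0]
    - [0,0,0,0,0,-0.06,0]
    - [0,0,0,0,0,-0.072,0]
    - [0,0,0,0,0,-0.082,0]
    - [0,0,0,0,0,-0.09,0]
    - [0,0,0,0,0,-0.095,0]
    - [0,0,0,0,0,-0.095,0]

```text
time: 9.08
tcp_pos: [0.5862, -0.122, 0.3106]
ee_rot: [0.0, 0.983, -0.182, 0.002]
wrist_force: [0.4, -0.8, -3.8]
width: 0.0169
```

```bash
python3 go.py .4314 -.0066 .31 -21
```

```text
t 9.08 tcp [ 0.5862 -0.122   0.3106] yaw -20.98 q [-0.26  0.12  1.04 -0.    1.97  1.67] w 0.0169 F [ 0.36 -0.79 -3.76]
turn [-0.0006 -0.0087  0.0007] shift [-3.717e-01 -1.047e-01 -3.000e-04] rows 5.0 1.0
```

>>> servo_tool:
  motion:
    - [0,0,0,-0.005,-0.001,0,0]
    - [0,0,0,-0.015,-0.004,0,0]
    - [0,0,0,-0.03,-0.008,0,0]
    - [0,0,0,-0.05,-0.014,0,0]
    - [0,0,0,-0.072,-0.02,0,0]
    - [0,0,0,-0.094,-0.027,0,0]
    - [0,0,0,-0.116,-0.033,0,0]
    - [0,0,0,-0.138,-0.039,0,0]
    - [0,0,0,-0.16,-0.045,0,0]
    - [0,0,0,-0.182,-0.051,0,0]

```text
time: 9.92
tcp_pos: [0.5092, -0.0649, 0.3101]
ee_rot: [0.0, 0.983, -0.182, 0.002]
wrist_force: [-0.6, -1.0, -3.1]
width: 0.0169
```

>>> servo_tool:
  motion:
    - [0,0,0,-0.022,-0.006,0,0]
    - [0,0,0,-0.044,-0.012,0,0]
    - [0,0,0,-0.066,-0.018,0,0]
    - [0,0,0,-0.088,-0.025,0,0]
    - [0,0,0,-0.108,-0.031,0,0]
    - [0,0,0,-0.128,-0.036,0,0]
    - [0,0,0,-0.145,-0.041,0,0]
    - [0,0,0,-0.16,-0.045,0,0]
    - [0,0,0,-0.172,-0.049,0,0]
    - [0,0,0,-0.18,-0.051,0,0]

```text
time: 10.75
tcp_pos: [0.4337, -0.0084, 0.3099]
ee_rot: [0.0, 0.983, -0.182, 0.002]
wrist_force: [0.5, -1.0, -3.1]
width: 0.0163
```

```bash
python3 - <<'E'
from h import *
snap('scene','s6')
im,d,c=snap('wrist','w6'); P=cloud(d,c);ok=d>0
X,Y,Z=P[...,0],P[...,1],P[...,2]
m=ok&(np.hypot(X-.445,Y+.012)<.07)&(Z>.145)&(Z<.17); p=P[m]; print('lidtop',m.sum(),np.median(p[:,2]),(p.max(0)+p.min(0))/2,np.ptp(p,axis=0),np.linalg.lstsq(np.c_[p[:,:2],np.ones(len(p))],p[:,2],rcond=None)[0])
E
python3 go.py .4314 -.0066 .31 -21
```

```text
lidtop 19091 0.1570805687129021 [ 0.44546272 -0.01235628  0.1607109 ] [0.12524108 0.12533666 0.0184758 ] [-0.04486809  0.02275677  0.17765929]
t 10.85 tcp [ 0.434  -0.0086  0.31  ] yaw -20.94 q [-0.1  -0.32  1.45 -0.    2.    1.84] w 0.0172 F [ 0.51  0.17 -3.3 ]
turn [-0.001  -0.0092  0.0021] shift [-0.0062 -0.0019 -0.0001] rows 1.0 1.0
```

View pics/w6.png

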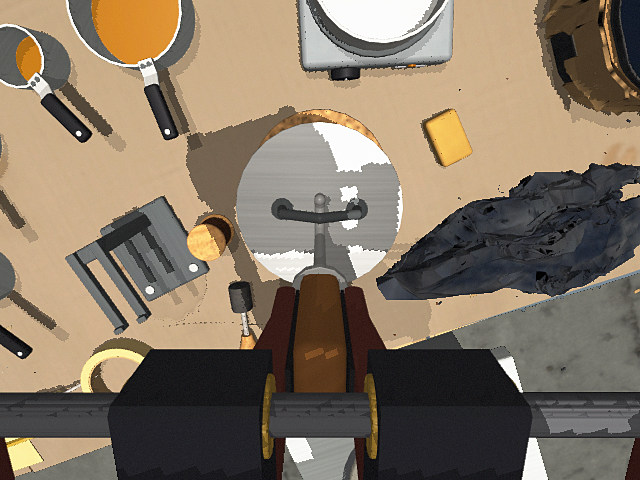

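The lid is over the mat's centre to about 2 mm, so I lower it.

>>> servo_tool:
  motion:
    - [0,0,0,-0.001,0,0.01,0]
    - [0,0,0,-0.002,0,0.025,0]
    - [0,0,0,-0.003,0,0.045,0]
    - [0,0,0,-0.003,0,0.07,0]
    - [0,0,0,-0.003,0,0.1,0]
    - [0,0,0,-0.003,0,0.13,0]
    - [0,0,0,-0.003,0,0.16,0]
    - [0,0,0,-0.003,0,0.19,0]
    - [0,0,0,-0.003,0,0.215,0]
    - [0,0,0,-0.003,0,0.235,0]

```text
time: 11.68
tcp_pos: [0.4325, -0.0082, 0.19]
ee_rot: [0.0, 0.983, -0.182, 0.001]
wrist_force: [-0.9, -0.3, -3.8]
width: 0.0167
```

>>> servo_tool:
  motion:
    - [0,0,0,0,0,0.012,0]
    - [0,0,0,0,0,0.02,0]
    - [0,0,0,0,0,0.026,0]
    - [0,0,0,0,0,0.032,0]
    - [0,0,0,0,0,0.038,0]
    - [0,0,0,0,0,0.044,0]
    - [0,0,0,0,0,0.05,0]
    - [0,0,0,0,0,0.056,0]
    - [0,0,0,0,0,0.062,0]
    - [0,0,0,0,0,0.062,0]

```text
time: 12.52
tcp_pos: [0.4324, -0.0083, 0.1585]
ee_rot: [0.0, 0.983, -0.182, 0.001]
wrist_force: [0.0, -0.2, -2.0]
width: 0.0171
```

```bash
python3 - <<'E'
from h import *
snap('scene','s7')
im=cv2.imread('pics/s7.png')[230:320,320:430]; cv2.imwrite('pics/s7c.png',cv2.resize(im,None,fx=5,fy=5,interpolation=cv2.INTER_CUBIC))
im,d,c=snap('wrist','w7'); P=cloud(d,c);ok=d>0
X,Y,Z=P[...,0],P[...,1],P[...,2]
m=ok&(np.hypot(X-.445,Y+.012)<.07)&(Z>.015)&(Z<.03); p=P[m]; print('lidtop',m.sum(),np.median(p[:,2]),(p.max(0)+p.min(0))/2,np.ptp(p,axis=0),np.linalg.lstsq(np.c_[p[:,:2],np.ones(len(p))],p[:,2],rcond=None)[0])
E
python3 go.py .4314 -.0066 .1525 -21
```

```text
lidtop 20570 0.019474872582207592 [ 0.4459083  -0.01310686  0.02299113] [0.12503717 0.1250651  0.01287765] [-5.45776986e-04 -2.86843138e-05  1.97794214e-02]
t 12.62 tcp [ 0.4326 -0.0083  0.159 ] yaw -20.95 q [-0.1  -0.37  1.77 -0.    1.75  1.84] w 0.0169 F [-1.2   0.34 -1.49]
turn [ 0.0003 -0.0044  0.0017] shift [-0.0034 -0.0023  0.013 ] rows 1.0 1.0
```

View pics/s7c.png

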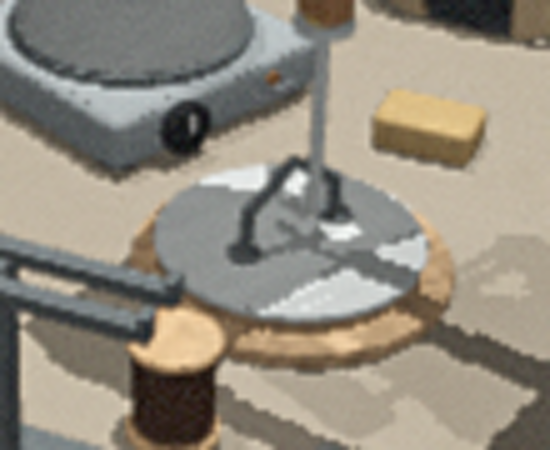

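The lid lies flat, 2 mm from the mat's centre. I lower the hook 7.5 mm clear of the bar and draw it back.

>>> servo_tool:
  motion:
    - [0,0,0,0,0,0.008,0]
    - [0,0,0,0,0,0.015,0]
    - [0,0,0,0,0,0.015,0]
    - [0,0,0,0,0,0.015,0]
    - [0,0,0,-0.02,0,0.015,0]
    - [0,0,0,-0.04,0,0.015,0]
    - [0,0,0,-0.06,0,0.015,0]
    - [0,0,0,-0.08,0,0.015,0]
    - [0,0,0,-0.1,0,0.015,0]
    - [0,0,0,-0.1,0,0.015,0]

```text
time: 13.45
tcp_pos: [0.3851, 0.01, 0.1518]
ee_rot: [0.0, 0.983, -0.182, 0.001]
wrist_force: [-0.0, -0.6, -0.8]
width: 0.0169
```

```bash
python3 - <<'E'
from h import *
snap('scene','s8')
im=cv2.imread('pics/s8.png')[210:330,310:450]; cv2.imwrite('pics/s8c.png',cv2.resize(im,None,fx=4,fy=4,interpolation=cv2.INTER_CUBIC))
E
python3 go.py .36 .15 .25 13.8
```

```text
t 13.5 tcp [0.3858 0.0098 0.1518] yaw -20.92 q [-0.06 -0.51  1.88 -0.    1.77  1.87] w 0.0168 F [ 0.19 -0.19 -0.5 ]
turn [ 0.0017 -0.0067 -1.212 ] shift [-0.1478 -0.2436 -0.1969] rows 5.0 5.0
```

View pics/s8c.png

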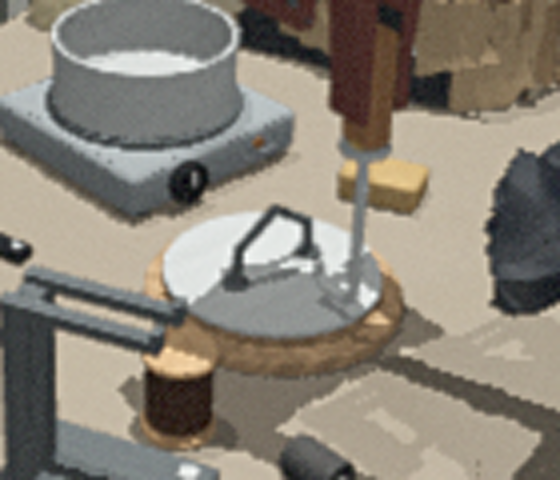

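The hook is out of the loop and the lid is still flat. I raise it, then turn and carry it back to the stand.

>>> servo_tool:
  motion:
    - [0,0,0,0,0,-0.06,0]
    - [0,0,0,0,0,-0.12,0]
    - [0,0,0,0,0,-0.18,0]
    - [0,0,-0.2,-0.02,-0.05,-0.2,0]
    - [0,0,-0.4,-0.05,-0.1,-0.2,0]
    - [0,0,-0.6,-0.08,-0.15,-0.2,0]
    - [0,0,-0.8,-0.11,-0.2,-0.2,0]
    - [0,0,-1,-0.148,-0.244,-0.2,0]
    - [0,0,-1,-0.148,-0.244,-0.2,0]

```text
time: 14.25
tcp_pos: [0.3592, 0.1539, 0.2516]
ee_rot: [-0.0, 0.997, 0.072, 0.001]
wrist_force: [0.7, -0.6, -0.9]
width: 0.0165
```

```bash
python3 go.py .346 .180 .1645 13.8
```

```text
t 14.25 tcp [0.3592 0.1539 0.2516] yaw 8.3 q [ 0.32 -0.47  1.67  0.    1.94  1.74] w 0.0165 F [ 0.69 -0.61 -0.88]
turn [-0.0007 -0.0056 -0.1921] shift [-0.019  -0.0554  0.1741] rows 3.0 1.0
```

>>> servo_tool:
  motion:
    - [0,0,-0.19,-0.019,-0.055,0,0]
    - [0,0,-0.19,-0.019,-0.055,0,0]
    - [0,0,-0.19,-0.019,-0.055,0.06,0]
    - [0,0,-0.19,-0.019,-0.055,0.12,0]
    - [0,0,-0.19,-0.019,-0.055,0.16,0]
    - [0,0,-0.19,-0.019,-0.055,0.174,0]
    - [0,0,-0.19,-0.019,-0.055,0.174,0]
    - [0,0,-0.19,-0.019,-0.055,0.174,0]

```text
time: 14.92
tcp_pos: [0.3466, 0.1794, 0.1654]
ee_rot: [-0.0, 0.993, 0.119, 0.002]
wrist_force: [1.1, 0.3, -1.8]
width: 0.0168
```

```bash
python3 go.py .4204 .1891 .1645 13.8; python3 - <<'E'
from h import *
snap('scene','s9')
im=cv2.imread('pics/s9.png')[230:370,290:420]; cv2.imwrite('pics/s9c.png',cv2.resize(im,None,fx=4,fy=4,interpolation=cv2.INTER_CUBIC))
E
```

```text
t 14.92 tcp [0.3466 0.1794 0.1654] yaw 13.66 q [ 0.39 -0.5   1.84 -0.    1.79  1.72] w 0.0168 F [ 1.06  0.29 -1.75]
turn [-0.0003 -0.0071 -0.0049] shift [0.148  0.016  0.0024] rows 2.0 1.0
```

View pics/s9c.png

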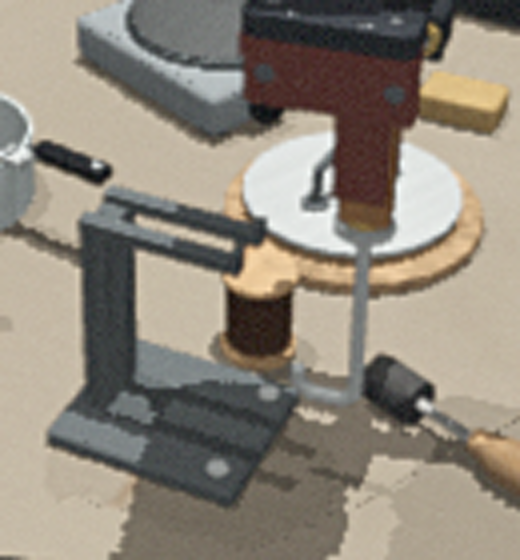

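The collar is above the lips and the rod is in line with the slot. I go in 74 mm, then down 21 mm.

>>> servo_tool:
  motion:
    - [0,0,0,0.035,0.004,0.001,0]
    - [0,0,0,0.07,0.008,0.002,0]
    - [0,0,0,0.11,0.012,0.002,0]
    - [0,0,0,0.148,0.016,0.002,0]
    - [0,0,0,0.148,0.016,0.002,0]
    - [0,0,0,0.148,0.016,0.015,0]
    - [0,0,0,0.148,0.016,0.03,0]
    - [0,0,0,0.148,0.016,0.042,0]
    - [0,0,0,0.148,0.016,0.042,0]

```text
time: 15.72
tcp_pos: [0.4196, 0.1891, 0.1439]
ee_rot: [-0.0, 0.993, 0.119, 0.001]
wrist_force: [-0.6, -0.8, -1.7]
width: 0.017
```

```bash
python3 go.py .4204 .1891 .1435 13.8; python3 - <<'E'
from h import *
snap('scene','s10')
im=cv2.imread('pics/s10.png')[230:370,290:420]; cv2.imwrite('pics/s10c.png',cv2.resize(im,None,fx=4,fy=4,interpolation=cv2.INTER_CUBIC))
E
```

```text
t 15.72 tcp [0.4196 0.1891 0.1439] yaw 13.69 q [ 0.35 -0.3   1.73 -0.    1.7   1.68] w 0.017 F [-0.63 -0.76 -1.73]
turn [-0.0004 -0.0057 -0.004 ] shift [0.0015 0.0004 0.0008] rows 1.0 1.0
```

View pics/s10c.png

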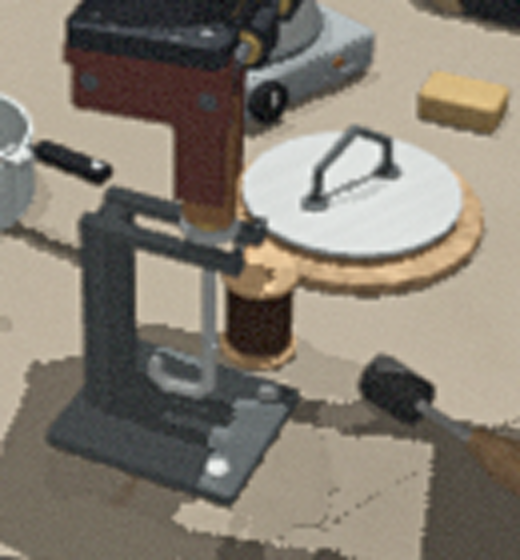

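The lifter is seated. I open the fingers, then rise straight up.

>>> servo_tool:
  motion:
    - [0,0,0,0.001,0,0.001,0.2]
    - [0,0,0,0.001,0,0.001,0.5]
    - [0,0,0,0.001,0,0.001,0.6]
    - [0,0,0,0.001,0,0.001,0.6]
    - [0,0,0,0.001,0,0.001,0.6]
    - [0,0,0,0.001,0,0.001,0.6]
    - [0,0,0,0.001,0,-0.06,0.6]
    - [0,0,0,0.001,0,-0.12,0.6]
    - [0,0,0,0.001,0,-0.2,0.6]
    - [0,0,0,0.001,0,-0.25,0.6]

```text
time: 16.6
tcp_pos: [0.4201, 0.1893, 0.2733]
ee_rot: [-0.001, 0.993, 0.119, 0.003]
wrist_force: [0.2, 0.0, 0.7]
width: 0.0526
```

```bash
cat > pans.py <<'E'
from h import *
import sys
from scipy.optimize import least_squares
im,d,c=snap('top',sys.argv[1]); P=cloud(d,c);ok=d>0
X,Y,Z=P[...,0],P[...,1],P[...,2]
def circ(p,r):
    f=lambda q:np.hypot(p[:,0]-q[0],p[:,1]-q[1])-r
    m=(p.max(0)+p.min(0))/2; s=least_squares(f,m[:2],loss='soft_l1',f_scale=.002); return s.x,np.abs(s.fun).mean()
guess={'pan1':(.658,.095,.052),'pan2':(.6226,.334,.044),'pan3':(.481,.397,.036),'pan4':(.6566,.2104,.028)}
blk=ok&(Z>.052)&(Z<.08)&(im.max(-1)<75)
k,l,s,_=cv2.connectedComponentsWithStats(blk.astype(np.uint8),connectivity=8)
G=[P[l==i] for i in range(1,k) if s[i,4]>40]
rims=ok&(Z>.036)&(Z<.05)&(im.min(-1)>60)
for n,(gx,gy,r) in guess.items():
    x,y=gx,gy
    for it in range(3):
        dd=np.hypot(X-x,Y-y); m=rims&(dd<r+(.03 if it==0 else .006))&(dd>r-.01-(.02 if it==0 else 0))
        q,e=circ(P[m],r-.00125); x,y=q
    print(n,'c',q.round(4),'n',m.sum(),'err',e.round(4))
    for g in G:
        mu=g.mean(0); R_=np.hypot(mu[0]-x,mu[1]-y)
        if abs(R_-(r+.045))<.012:
            w,V=np.linalg.eigh(np.cov(g[:,:2].T)); a=V[:,1]; 
            if a@(mu[:2]-q)<0:a=-a
            print('    grip mean',mu.round(4),'R',R_.round(4),'ang centre',np.degrees(np.arctan2(mu[1]-y,mu[0]-x)).round(1),'pca',np.degrees(np.arctan2(a[1],a[0])).round(1))
m=ok&(np.hypot(X-.43,Y-.12)<.03)&(Z>.04)&(Z<.06); print('spool',P[m].mean(0).round(3))
m=ok&(np.hypot(X-.42,Y-.19)<.03)&(Z>.18)&(Z<.2); print('lifter',P[m].mean(0).round(4) if m.any() else None)
E
python3 pans.py t2
```

```text
pan1 c [0.6584 0.0952] n 205 err 0.0009
    grip mean [0.5632 0.1017 0.0626] R 0.0955 ang centre 176.1 pca 176.9
pan2 c [0.6227 0.3344] n 190 err 0.0011Traceback (most recent call last):
  File "pans.py", line 18, in <module>
    q,e=circ(P[m],r-.00125); x,y=q
        ~~~~^^^^^^^^^^^^^^^
  File "pans.py", line 8, in circ
    m=(p.max(0)+p.min(0))/2; s=least_squares(f,m[:2],loss='soft_l1',f_scale=.002); return s.x,np.abs(s.fun).mean()
       ~~~~~^^^
    return umr_maximum(a, axis, None, out, keepdims, initial, where)
ValueError: zero-size array to reduction operation maximum which has no identity
```

View pics/t2.png

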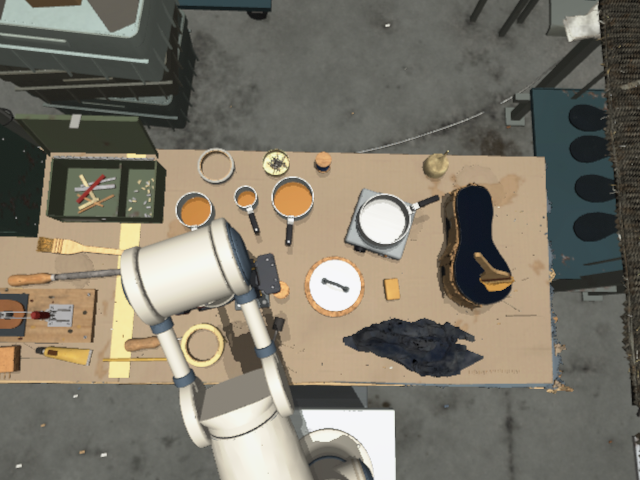

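The lifter hangs back in its stand and the lid sits on the mat. The arm hides pan_3 at the moment. Next: kettle centre from this view, then pan_1.

```bash
cat > ket.py <<'E'
from h import *
from scipy.optimize import least_squares
import sys
d=np.load('pics/%s.npy'%sys.argv[1]); c=ctrl.get_calibration('top'); P=cloud(d,c);ok=d>0
X,Y,Z=P[...,0],P[...,1],P[...,2]
r=np.hypot(X-.5985,Y+.127); m=ok&(Z>.078)&(Z<.09)&(r<.068)&(r>.05)
p=P[m]
s=least_squares(lambda q:np.hypot(p[:,0]-q[0],p[:,1]-q[1])-q[2],[.5985,-.127,.0595],loss='soft_l1',f_scale=.002); print('kettle',m.sum(),s.x.round(4),np.median(p[:,2]))
m=ok&(r<.05)&(Z<.06); print('floor z',np.median(Z[m]),((P[m].max(0)+P[m].min(0))/2).round(4))
m=ok&(np.hypot(X-.445,Y+.012)<.07)&(Z>.015)&(Z<.026);p=P[m];print('lid',p.mean(0),(p.max(0)+p.min(0))/2)
m=ok&(np.hypot(X-.42,Y-.19)<.03)&(Z>.18)&(Z<.2); print('lifter',P[m].mean(0).round(4) if m.any() else None)
E
python3 ket.py t2; python3 go.py .5706 .1006 .2 176.5;python3 go.py .5706 .1006 .2 -3.5
```

```text
kettle 274 [ 0.5994 -0.1255  0.0592] 0.08409043133408789
floor z 0.04284158116048453 [ 0.5992 -0.1268  0.043 ]
lid [ 0.44546144 -0.01164231  0.01924714] [ 0.44678557 -0.0145616   0.02049631]
lifter None
t 16.65 tcp [0.421  0.1896 0.2781] yaw 13.69 q [ 0.35 -0.27  1.47 -0.    1.93  1.68] w 0.0526 F [-1.36 -1.32  2.68]
turn [ 0.0392 -0.0102 -5.683 ] shift [0.2463 0.244  0.1593] rows 5.0 23.0
t 16.65 tcp [0.421  0.1896 0.2781] yaw 13.69 q [ 0.35 -0.27  1.47 -0.    1.93  1.68] w 0.0526 F [-1.36 -1.32  2.68]
turn [-0.0071 -0.0274  0.6   ] shift [0.2463 0.244  0.1593] rows 5.0 3.0
```

>>> servo_tool:
  motion:
    - [0,0,0.2,0.05,0.05,0.02,0.5]
    - [0,0,0.4,0.1,0.1,0.06,0.5]
    - [0,0,0.6,0.15,0.15,0.1,0.5]
    - [0,0,0.6,0.2,0.2,0.14,0.5]
    - [0,0,0.6,0.246,0.244,0.159,0.5]
    - [0,0,0.6,0.246,0.244,0.159,0.5]
    - [0,0,0.6,0.246,0.244,0.159,0.5]

```text
time: 17.23
tcp_pos: [0.5706, 0.0995, 0.1977]
ee_rot: [-0.002, 0.999, -0.032, 0.004]
wrist_force: [-0.2, 1.4, 0.8]
width: 0.0442
```

```bash
python3 - <<'E'
from h import *
st()
im,d,c=snap('wrist','w10'); P=cloud(d,c);ok=d>0
X,Y,Z=P[...,0],P[...,1],P[...,2]
b=ok&(Z>.054)&(Z<.075)&(im.max(-1)<80)&(np.hypot(X-.565,Y-.101)<.06)
g=P[b]; print('grip',b.sum(),g.mean(0),cv2.minAreaRect(g[:,:2].astype(np.float32)))
E
python3 go.py .5706 .1006 .045 -3.5
```

```text
time 17.2333
joint_positions [0.112  0.0224 1.3461 0.0033 1.7638 1.7467]
tcp_pos [0.5706 0.0995 0.1977]
ee_rot [-0.0023  0.9995 -0.0316  0.0044]
wrist_force [-0.2158  1.444   0.8004]
width 0.0442
[[ 0.998 -0.063  0.009]
 [-0.063 -0.998  0.004]
 [ 0.009 -0.005 -1.   ]]
grip 1231 [0.56541773 0.10053397 0.06414195] ((0.563221275806427, 0.10077326744794846), (0.013912573456764221, 0.04942237585783005), 86.9801254272461)
t 17.28 tcp [0.5703 0.1004 0.1994] yaw -3.55 q [0.11 0.02 1.35 0.   1.76 1.75] w 0.0441 F [-0.71 -0.07  0.58]
turn [-0.0112 -0.0221 -0.0018] shift [-0.0028  0.0012  0.3088] rows 4.0 1.0
```

View pics/w10.png

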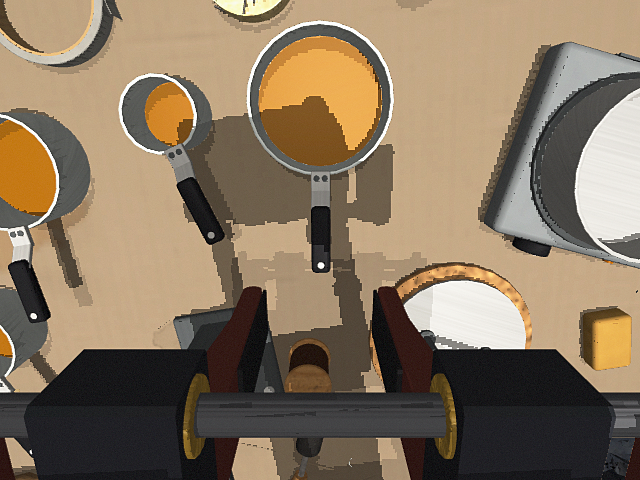

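The wrist view confirms the grip at (0.5632, 0.1008), in line with the jaws. I go down and close.

>>> servo_tool:
  motion:
    - [-0.011,-0.022,0,-0.003,0,0.07,0.5]
    - [-0.011,-0.022,0,-0.003,0,0.15,0.5]
    - [-0.011,-0.022,0,-0.003,0,0.22,0.5]
    - [-0.011,-0.022,0,-0.003,0,0.28,0.5]
    - [-0.011,-0.022,0,-0.003,0,0.309,0.5]
    - [-0.011,-0.022,0,-0.003,0,0.309,0.5]
    - [-0.011,-0.022,0,-0.003,0,0.309,0.2]
    - [-0.011,-0.022,0,-0.003,0,0.309,0]
    - [-0.011,-0.022,0,-0.003,0,0.309,0]
    - [-0.011,-0.022,0,-0.003,0,0.309,0]
  force: 55

```text
time: 18.12
tcp_pos: [0.5718, 0.1016, 0.0475]
ee_rot: [-0.0, 1.0, -0.031, 0.002]
wrist_force: [0.2, -0.6, 0.5]
width: 0.0209
```

>>> servo_tool:
  motion:
    - [0,0,0,0,0,0,0]
    - [0,0,0,0,0,0,0]
    - [0,0,0,0,0,0,0]
    - [0,0,0,0,0,0,0]
    - [0,0,0,0,0,0,0]
    - [0,0,0,0,0,0,0]

```text
time: 18.62
tcp_pos: [0.5721, 0.1017, 0.0484]
ee_rot: [-0.001, 1.0, -0.031, 0.003]
wrist_force: [-1.2, 0.2, 5.8]
width: 0.0138
```

```bash
python3 go.py .5706 .1006 .045 -3
```

```text
t 18.62 tcp [0.5721 0.1017 0.0484] yaw -3.54 q [0.12 0.07 1.56 0.   1.5  1.75] w 0.0138 F [-1.19  0.19  5.77]
turn [-0.0023 -0.0104 -0.0187] shift [-0.003   0.0023  0.0068] rows 1.0 1.0
```

>>> servo_tool:
  motion:
    - [0,0,0,0,0,-0.01,0]
    - [0,0,0,0,0,-0.03,0]
    - [0,0,0,0,0,-0.06,0]
    - [0,0,0,0,0,-0.1,0]
    - [0,0,0,0,0,-0.15,0]
    - [0,0,0,0,0,-0.2,0]
    - [0,0,0,0,0,-0.25,0]
    - [0,0,0,0,0,-0.28,0]
    - [0,0,0,0,0,-0.3,0]
    - [0,0,0,0,0,-0.3,0]

```text
time: 19.45
tcp_pos: [0.5721, 0.1016, 0.2013]
ee_rot: [-0.001, 1.0, -0.031, 0.005]
wrist_force: [0.4, -0.4, -1.9]
width: 0.0133
```

```bash
cat > held.py <<'E'
# held pan in wrist view: fit plane+circle to rim points. args: file r_outer
from h import *
import sys
from scipy.optimize import least_squares
r=float(sys.argv[2])
s=ctrl.get_state(); im,d,c=snap('wrist',sys.argv[1]); P=cloud(d,c)
M=rot(s['ee_rot']); L=M.inv().apply((P-np.array(s['tcp_pos'])).reshape(-1,3)).reshape(P.shape)  # tool frame
# pan centre expected on +-x of tool ; underside ~ 45mm below tcp -> rim at z~0 in the tool frame
sg=float(sys.argv[3]) if len(sys.argv)>3 else 1
ex=np.array([sg*(r+.036),0]);
dd=np.hypot(L[...,0]-ex[0],L[...,1]-ex[1])
m=(d>0)&(abs(L[...,2])<.012)&(dd<r+.012)&(dd>r-.012)&(im.min(-1)>150)
p=L[m]
pl=np.linalg.lstsq(np.c_[p[:,:2],np.ones(len(p))],p[:,2],rcond=None)[0]
f=least_squares(lambda q:np.hypot(p[:,0]-q[0],p[:,1]-q[1])-q[2],[*ex,r],loss='soft_l1',f_scale=.001)
print('n',m.sum(),'centre in tool',f.x.round(4),'slope x,y',pl[:2].round(4),'rim z in tool',(pl[:2]@f.x[:2]+pl[2]).round(4))
w=M.apply([f.x[0],f.x[1],0])+np.array(s['tcp_pos']); print('world centre',w.round(4))
E
python3 held.py w11 .052; python3 go.py .5706 .1006 .2 -3
```

```text
n 2819 centre in tool [0.0873 0.0002 0.0504] slope x,y [ 0.015  -0.0013] rim z in tool 0.0081
world centre [0.6593 0.096  0.2021]
t 19.5 tcp [0.5717 0.1015 0.1992] yaw -3.54 q [0.12 0.03 1.34 0.   1.77 1.75] w 0.0131 F [ 0.02 -0.82 -1.88]
turn [-0.0027 -0.0132 -0.0188] shift [-0.002   0.002  -0.0016] rows 1.0 1.0
```

View pics/w11.png

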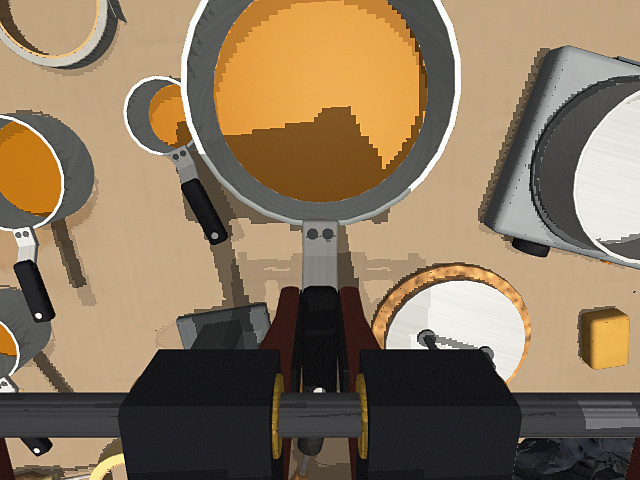

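Pan_1 is held nearly level (0.015 rad), with its centre 87 mm ahead in tool x. I carry it over the kettle, keeping the handle at about 176°.

```bash
python3 go.py .5119 -.121 .2 -3.5
```

```text
t 19.5 tcp [0.5717 0.1015 0.1992] yaw -3.54 q [0.12 0.03 1.34 0.   1.77 1.75] w 0.0131 F [ 0.02 -0.82 -1.88]
turn [-0.0028 -0.0132 -0.0013] shift [-0.0918  0.4516 -0.0028] rows 6.0 1.0
```

>>> servo_tool:
  motion:
    - [0,-0.013,0,-0.005,0.02,-0.003,0]
    - [0,-0.013,0,-0.012,0.06,-0.003,0]
    - [0,-0.013,0,-0.022,0.11,-0.003,0]
    - [0,-0.013,0,-0.034,0.17,-0.003,0]
    - [0,-0.013,0,-0.046,0.23,-0.003,0]
    - [0,-0.013,0,-0.058,0.29,-0.003,0]
    - [0,-0.013,0,-0.07,0.35,-0.003,0]
    - [0,-0.013,0,-0.08,0.4,-0.003,0]
    - [0,-0.013,0,-0.088,0.435,-0.003,0]
    - [0,-0.013,0,-0.092,0.451,-0.003,0]

```text
time: 20.33
tcp_pos: [0.5101, -0.1233, 0.1982]
ee_rot: [-0.001, 0.999, -0.032, -0.002]
wrist_force: [1.0, -0.1, -1.6]
width: 0.0135
```

>>> servo_tool:
  motion:
    - [0,0,0,0,0.004,0,0]
    - [0,0,0,0,0.004,0,0]
    - [0,0,0,0,0.004,0,0]

```text
time: 20.58
tcp_pos: [0.5098, -0.1247, 0.1974]
ee_rot: [-0.001, 0.999, -0.032, -0.002]
wrist_force: [-0.2, 0.8, -1.0]
width: 0.0133
```

```bash
python3 held.py w12 .052; python3 go.py .5119 -.121 .2 -3.5; python3 - <<'E'
from h import *
from scipy.optimize import least_squares
im,d,c=snap('top','t3');P=cloud(d,c)
X,Y,Z=P[...,0],P[...,1],P[...,2]
r=np.hypot(X-.599,Y+.1263); m=(d>0)&(Z>.18)&(Z<.2)&(abs(r-.052)<.012); p=P[m]
s=least_squares(lambda q:np.hypot(p[:,0]-q[0],p[:,1]-q[1])-q[2],[.599,-.126,.051],loss='soft_l1',f_scale=.001);print(m.sum(),s.x)
E
```

```text
n 2650 centre in tool [ 0.0881 -0.0002  0.0504] slope x,y [ 0.012  -0.0011] rim z in tool 0.0054
world centre [ 0.5977 -0.1302  0.197 ]
t 20.63 tcp [ 0.51   -0.1244  0.1977] yaw -3.65 q [-0.3  -0.11  1.47  0.    1.78  1.33] w 0.0137 F [ 0.25 -0.04 -1.49]
turn [-0.0038  0.0089 -0.0052] shift [ 0.0033 -0.007  -0.0047] rows 1.0 1.0
91 [ 0.59641334 -0.128506    0.05018425]
```

View pics/w12.png

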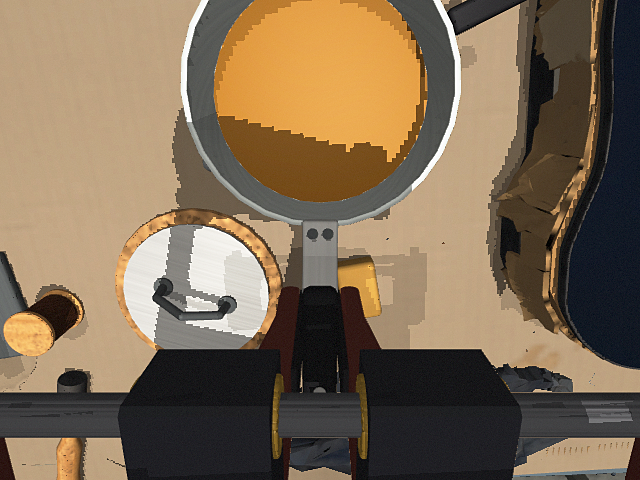

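The pan is about 3 mm off in y and 2 mm in x. I correct that and go down to just above the floor.

>>> servo_tool:
  motion:
    - [0,0,0,0.004,-0.007,0,0]
    - [0,0,0,0.004,-0.007,0.02,0]
    - [0,0,0,0.004,-0.007,0.05,0]
    - [0,0,0,0.004,-0.007,0.08,0]
    - [0,0,0,0.004,-0.007,0.11,0]
    - [0,0,0,0.004,-0.007,0.14,0]
    - [0,0,0,0.004,-0.007,0.16,0]
    - [0,0,0,0.004,-0.007,0.18,0]
    - [0,0,0,0.004,-0.007,0.19,0]
    - [0,0,0,0.004,-0.007,0.195,0]

```text
time: 21.52
tcp_pos: [0.5117, -0.1205, 0.0994]
ee_rot: [-0.001, 0.999, -0.032, -0.003]
wrist_force: [0.3, 0.3, -0.7]
width: 0.0137
```

```bash
python3 go.py .512 -.121 .0915 -3.5; python3 held.py w13 .052
```

```text
t 21.52 tcp [ 0.5117 -0.1205  0.0994] yaw -3.61 q [-0.3  -0.09  1.63  0.    1.61  1.34] w 0.0137 F [ 0.29  0.34 -0.71]
turn [-0.0039  0.0102 -0.0039] shift [0.0007 0.0011 0.0158] rows 1.0 1.0
n 2864 centre in tool [0.0878 0.0003 0.0504] slope x,y [ 0.0136 -0.0001] rim z in tool 0.0055
world centre [ 0.5994 -0.1263  0.099 ]
```

View pics/w13.png

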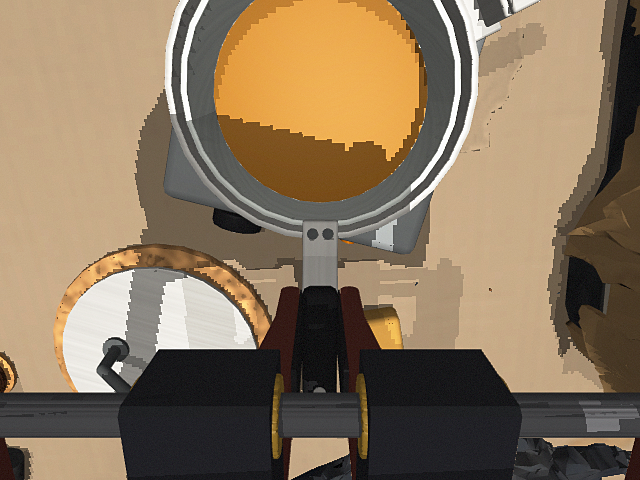

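Pan_1 is inside the kettle, concentric with it. I lower the last 8 mm and release.

>>> servo_tool:
  motion:
    - [0,0,0,0.001,0.001,0.006,0]
    - [0,0,0,0.001,0.001,0.011,0]
    - [0,0,0,0.001,0.001,0.015,0]
    - [0,0,0,0.001,0.001,0.015,0]
    - [0,0,0,0.001,0.001,0.015,0.2]
    - [0,0,0,0.001,0.001,0.015,0.35]
    - [0,0,0,0.001,0.001,0.015,0.45]
    - [0,0,0,0.001,0.001,0.015,0.45]
    - [0,0,0,0.001,0.001,0.015,0.45]
    - [0,0,0,0.001,0.001,0.015,0.45]

```text
time: 22.4
tcp_pos: [0.5123, -0.1211, 0.0921]
ee_rot: [-0.001, 0.999, -0.032, -0.002]
wrist_force: [0.7, -0.7, 0.1]
width: 0.0396
```

>>> servo_tool:
  motion:
    - [0,0,0,0,0,-0.05,0.5]
    - [0,0,0,0,0,-0.1,0.5]
    - [0,0,0,0,0,-0.18,0.5]
    - [0,0,0,0,0,-0.26,0.5]
    - [0,0,0,0,0,-0.32,0.5]
    - [0,0,0,0,0,-0.32,0.5]

```text
time: 22.9
tcp_pos: [0.5147, -0.122, 0.2604]
ee_rot: [0.001, 0.999, -0.032, 0.004]
wrist_force: [-0.1, -0.1, 1.2]
width: 0.0442
```

```bash
python3 - <<'E'
import re
s=open('pans.py').read()
s=s.replace("        q,e=circ(P[m]","        if m.sum()<20: q=None;break\n        q,e=circ(P[m]").replace("    print(n,'c'","    if q is None: print(n,'not seen'); continue\n    print(n,'c'")
open('pans.py','w').write(s)
s='''
from h import *
from scipy.optimize import least_squares
import sys
s_=ctrl.get_state(); im,d,c=snap('wrist',sys.argv[1]);P=cloud(d,c)
X,Y,Z=P[...,0],P[...,1],P[...,2]
rr=float(sys.argv[2]); z0=float(sys.argv[3])
r=np.hypot(X-.5992,Y+.1263); m=(d>0)&(abs(Z-z0)<.004)&(r<rr+.006)&(r>rr-.012)&(im.min(-1)>100);p=P[m]
f=least_squares(lambda q:np.hypot(p[:,0]-q[0],p[:,1]-q[1])-q[2],[.599,-.126,rr],loss='soft_l1',f_scale=.001);print('rim',m.sum(),f.x.round(4),'z',np.median(p[:,2]).round(4),'slopes',np.linalg.lstsq(np.c_[p[:,:2],np.ones(len(p))],p[:,2],rcond=None)[0].round(4))
m=(d>0)&(abs(Z-.086)<.003)&(r<.064)&(r>.055)&(im.min(-1)>100);p=P[m]
if m.sum()>50:
  f=least_squares(lambda q:np.hypot(p[:,0]-q[0],p[:,1]-q[1])-q[2],[.599,-.126,rr],loss='soft_l1',f_scale=.001);print('kettle rim',m.sum(),f.x.round(4),'z',np.median(p[:,2]).round(4))
'''
open('nest.py','w').write(s)
E
python3 nest.py w14 .052 .089; python3 pans.py t4
```

```text
rim 280 [ 0.5981 -0.1267  0.0508] z 0.0886 slopes [-0.043   0.0024  0.1123]
kettle rim 81 [ 0.598  -0.1256  0.0577] z 0.0886
pan1 not seen
pan2 c [0.6227 0.3344] n 192 err 0.0011
    grip mean [0.5369 0.3241 0.0624] R 0.0864 ang centre -173.2 pca -171.4
pan3 c [0.482  0.3972] n 158 err 0.001
    grip mean [0.5369 0.3241 0.0624] R 0.0914 ang centre -53.0 pca 8.6
    grip mean [0.4112 0.3631 0.0624] R 0.0785 ang centre -154.3 pca -153.7
pan4 c [0.6568 0.2105] n 108 err 0.0011
    grip mean [0.59   0.1864 0.0631] R 0.071 ang centre -160.1 pca -160.8
spool [0.431 0.12  0.049]
lifter [0.4197 0.1888 0.1888]
```

View pics/w14.png

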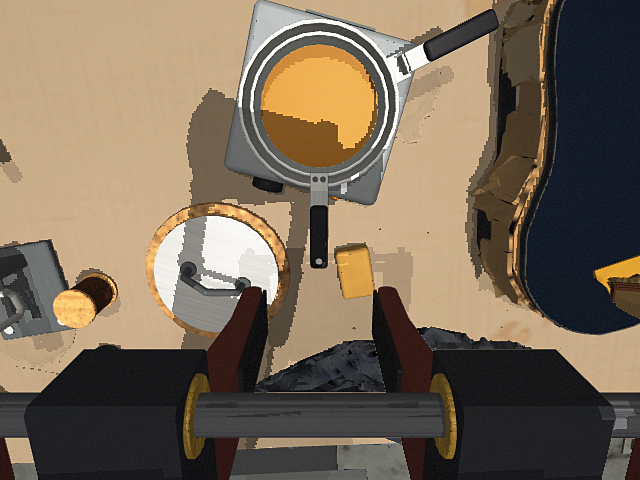

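View pics/t4.png

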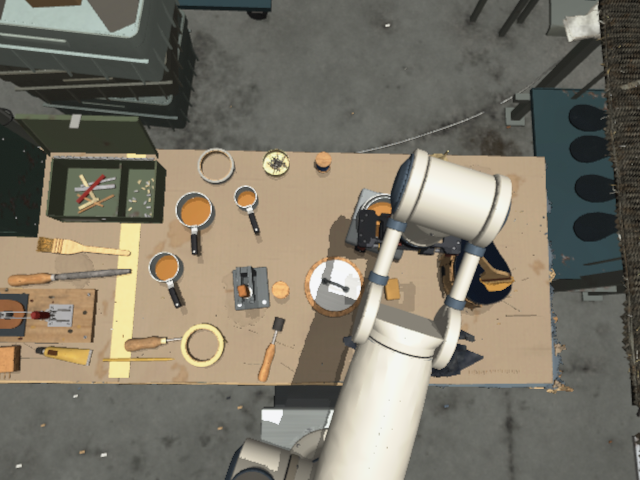

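Pan_1 is seated concentric in the kettle (wrist pixel (320,105)) with its handle at about 176°. Pan_2 is next: handle direction -172.5°, grasp at r = 80 mm.

```bash
python3 go.py .5434 .324 .2 7.5
```

```text
t 23.0 tcp [ 0.5136 -0.1216  0.2538] yaw -3.62 q [-0.3  -0.09  1.36  0.    1.88  1.34] w 0.0439 F [ 0.34 -0.39 -0.29]
turn [-0.0025  0.0027 -0.3882] shift [ 0.0033 -0.8931  0.1085] rows 11.0 2.0
```

>>> servo_tool:
  motion:
    - [0,0,-0.1,0,-0.04,0,0.5]
    - [0,0,-0.2,0,-0.11,0,0.5]
    - [0,0,-0.39,0,-0.19,0,0.5]
    - [0,0,-0.39,0,-0.27,0,0.5]
    - [0,0,-0.39,0,-0.35,0,0.5]
    - [0,0,-0.39,0,-0.43,0,0.5]
    - [0,0,-0.39,0,-0.51,0,0.5]
    - [0,0,-0.39,0,-0.59,0,0.5]
    - [0,0,-0.39,0,-0.67,0.02,0.5]
    - [0,0,-0.39,0,-0.74,0.04,0.5]

```text
time: 23.83
tcp_pos: [0.5362, 0.2501, 0.2319]
ee_rot: [-0.001, 0.998, 0.066, -0.002]
wrist_force: [0.1, -0.4, 0.6]
width: 0.0439
```

```bash
python3 go.py .5434 .324 .19 7.5
```

```text
t 23.83 tcp [0.5362 0.2501 0.2319] yaw 7.61 q [0.38 0.07 1.23 0.   1.84 1.82] w 0.0439 F [ 0.14 -0.44  0.57]
turn [-0.0024  0.0066  0.0037] shift [ 0.0341 -0.1444  0.0839] rows 3.0 1.0
```

>>> servo_tool:
  motion:
    - [0,0.006,0,0.015,-0.07,0.03,0.5]
    - [0,0.006,0,0.034,-0.13,0.06,0.5]
    - [0,0.006,0,0.034,-0.144,0.084,0.5]
    - [0,0.006,0,0.034,-0.144,0.084,0.5]
    - [0,0.006,0,0.034,-0.144,0.084,0.5]

```text
time: 24.25
tcp_pos: [0.5425, 0.3229, 0.1874]
ee_rot: [0.001, 0.998, 0.067, -0.002]
wrist_force: [0.4, -1.2, -0.5]
width: 0.0441
```

```bash
cat > grip.py <<'E'
from h import *
import sys
gx,gy=float(sys.argv[2]),float(sys.argv[3])
im,d,c=snap('wrist',sys.argv[1]); P=cloud(d,c);ok=d>0
X,Y,Z=P[...,0],P[...,1],P[...,2]
b=ok&(Z>.054)&(Z<.075)&(im.max(-1)<80)&(np.hypot(X-gx,Y-gy)<.06)
g=P[b]; print('grip',b.sum(),g.mean(0).round(4),cv2.minAreaRect(g[:,:2].astype(np.float32)))
E
python3 grip.py w15 .5369 .3241; python3 go.py .5434 .324 .045 7.5
```

```text
grip 1288 [0.5392 0.3247 0.0644] ((0.5372538566589355, 0.32408803701400757), (0.04926811531186104, 0.013915003277361393), 7.266429901123047)
t 24.3 tcp [0.5432 0.3225 0.1894] yaw 7.57 q [0.48 0.17 1.2  0.   1.77 1.92] w 0.0441 F [-0.75 -0.12  1.06]
turn [0.0001 0.0035 0.0023] shift [ 0.0013 -0.003   0.2888] rows 4.0 1.0
```

View pics/w15.png

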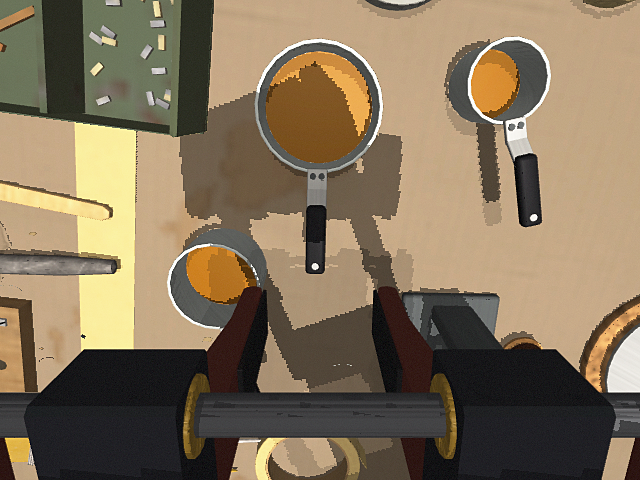

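>>> servo_tool:
  motion:
    - [0,0.003,0,0.001,-0.003,0.06,0.5]
    - [0,0.003,0,0.001,-0.003,0.13,0.5]
    - [0,0.003,0,0.001,-0.003,0.2,0.5]
    - [0,0.003,0,0.001,-0.003,0.26,0.5]
    - [0,0.003,0,0.001,-0.003,0.287,0.5]
    - [0,0.003,0,0.001,-0.003,0.287,0.5]
    - [0,0.003,0,0.001,-0.003,0.287,0.2]
    - [0,0.003,0,0.001,-0.003,0.287,0]
    - [0,0.003,0,0.001,-0.003,0.287,0]
    - [0,0.003,0,0.001,-0.003,0.287,0]
  force: 55

```text
time: 25.13
tcp_pos: [0.5445, 0.3246, 0.0487]
ee_rot: [-0.001, 0.998, 0.066, 0.002]
wrist_force: [0.1, -0.2, 0.9]
width: 0.0207
```

>>> servo_tool:
  motion:
    - [0,0,0,0,0,0,0]
    - [0,0,0,0,0,0,0]
    - [0,0,0,0,0,0,0]
    - [0,0,0,0,0,0,0]
    - [0,0,0,0,0,0,0]
    - [0,0,0,0,0,0,0]

```text
time: 25.63
tcp_pos: [0.5447, 0.3249, 0.0496]
ee_rot: [-0.001, 0.998, 0.066, 0.002]
wrist_force: [-2.1, 0.1, 5.3]
width: 0.0134
```

>>> servo_tool:
  motion:
    - [0,0,0,0,0,-0.01,0]
    - [0,0,0,0,0,-0.03,0]
    - [0,0,0,0,0,-0.06,0]
    - [0,0,0,0,0,-0.1,0]
    - [0,0,0,0,0,-0.15,0]
    - [0,0,0,0,0,-0.2,0]
    - [0,0,0,0,0,-0.25,0]
    - [0,0,0,0,0,-0.29,0]
    - [0,0,0,0,0,-0.32,0]
    - [0,0,0,0,0,-0.32,0]

```text
time: 26.47
tcp_pos: [0.5451, 0.3249, 0.2145]
ee_rot: [-0.002, 0.998, 0.066, 0.005]
wrist_force: [1.1, -0.2, -0.9]
width: 0.0136
```

```bash
python3 held.py w16 .044; python3 go.py .554 -.06 .21 -54
```

```text
n 2837 centre in tool [0.0793 0.0004 0.0423] slope x,y [ 0.0124 -0.0034] rim z in tool 0.0094
world centre [0.6237 0.335  0.2154]
t 26.52 tcp [0.5447 0.3247 0.212 ] yaw 7.56 q [0.48 0.17 1.16 0.   1.8  1.92] w 0.0131 F [-0.7   0.55 -1.09]
turn [-0.0149 -0.0117  2.149 ] shift [-0.0829  0.7652  0.0008] rows 10.0 9.0
```

>>> servo_tool:
  motion:
    - [0,0,0.1,0,0.03,0,0]
    - [0,0,0.25,-0.005,0.08,0,0]
    - [0,0,0.4,-0.01,0.14,0,0]
    - [0,0,0.55,-0.02,0.21,0,0]
    - [0,0,0.7,-0.03,0.28,0,0]
    - [0,0,0.85,-0.04,0.35,0,0]
    - [0,0,1,-0.05,0.42,0,0]
    - [0,0,1,-0.06,0.48,0,0]
    - [0,0,1,-0.065,0.53,0,0]
    - [0,0,1,-0.07,0.56,0,0]

```text
time: 27.35
tcp_pos: [0.5461, 0.0398, 0.2087]
ee_rot: [-0.002, 0.983, -0.184, 0.002]
wrist_force: [-0.4, -0.4, -1.2]
width: 0.0132
```

```bash
python3 go.py .5519 -.0623 .21 -54
```

```text
t 27.35 tcp [0.5461 0.0398 0.2087] yaw -21.22 q [ 0.01 -0.06  1.41  0.    1.79  1.95] w 0.0132 F [-0.44 -0.43 -1.23]
turn [-0.0116 -0.0037  1.1441] shift [ 0.0847  0.1861 -0.0033] rows 3.0 5.0
```

>>> servo_tool:
  motion:
    - [0,0,0.12,0.01,0.02,0,0]
    - [0,0,0.25,0.03,0.05,0,0]
    - [0,0,0.4,0.05,0.09,0,0]
    - [0,0,0.55,0.07,0.13,-0.003,0]
    - [0,0,0.7,0.08,0.16,-0.003,0]
    - [0,0,0.85,0.085,0.18,-0.003,0]
    - [0,0,1,0.085,0.186,-0.003,0]
    - [0,0,1,0.085,0.186,-0.003,0]

```text
time: 28.02
tcp_pos: [0.5512, -0.0633, 0.2076]
ee_rot: [-0.002, 0.906, -0.424, -0.0]
wrist_force: [0.6, 0.9, -1.0]
width: 0.0137
```

```bash
python3 go.py .5519 -.0623 .21 -54
```

```text
t 28.02 tcp [ 0.5512 -0.0633  0.2076] yaw -50.12 q [-0.18 -0.03  1.38  0.    1.79  2.27] w 0.0137 F [ 0.62  0.92 -1.  ]
turn [-0.0068  0.0041  0.1354] shift [-0.0006 -0.0024 -0.0047] rows 1.0 1.0
```

>>> servo_tool:
  motion:
    - [-0.007,0.004,0.13,0,-0.002,-0.004,0]
    - [-0.007,0.004,0.13,0,-0.002,-0.004,0]
    - [-0.007,0.004,0.13,0,-0.002,-0.004,0]
    - [-0.007,0.004,0.13,0,-0.002,-0.004,0]

```text
time: 28.35
tcp_pos: [0.5519, -0.0622, 0.209]
ee_rot: [0.0, 0.892, -0.451, -0.0]
wrist_force: [-0.3, -0.1, -1.5]
width: 0.0136
```

```bash
python3 held.py w17 .044; python3 nest.py w18 .052 .089;  python3 go.py .5519 -.0623 .11 -54
```

```text
n 3120 centre in tool [ 0.0793 -0.0002  0.0424] slope x,y [ 0.0093 -0.0021] rim z in tool 0.0064
world centre [ 0.599  -0.1259  0.2089]
rim 0 [ 0.599 -0.126  0.052] z nan slopes [0. 0. 0.]
t 28.45 tcp [ 0.5519 -0.0623  0.2094] yaw -53.72 q [-0.17 -0.03  1.38  0.    1.79  2.33] w 0.0134 F [ 0.31 -0.09 -1.47]
turn [0.0003 0.0005 0.0098] shift [-0.      0.      0.1988] rows 3.0 1.0
  return _methods._mean(a, axis=axis, dtype=dtype,
  ret = ret.dtype.type(ret / rcount)
```

View pics/w17.png

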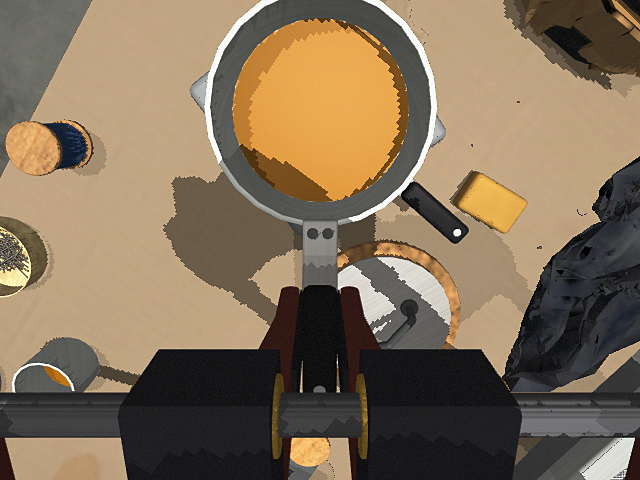

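>>> servo_tool:
  motion:
    - [0,0,0,-0.001,0,0.02,0]
    - [0,0,0,-0.001,0,0.05,0]
    - [0,0,0,-0.001,0,0.08,0]
    - [0,0,0,-0.001,0,0.105,0]
    - [0,0,0,-0.001,0,0.12,0]
    - [0,0,0,-0.001,0,0.12,0]

```text
time: 28.95
tcp_pos: [0.5505, -0.0617, 0.1466]
ee_rot: [0.001, 0.892, -0.452, -0.002]
wrist_force: [0.3, -0.1, -1.5]
width: 0.0136
```

```bash
python3 held.py w19 .044;  python3 nest.py w20 .052 .088;  python3 go.py .5519 -.0623 .105 -54
```

```text
n 3207 centre in tool [ 0.0796 -0.0006  0.0424] slope x,y [ 0.01   -0.0013] rim z in tool 0.005
world centre [ 0.5981 -0.1254  0.1463]
rim 35 [ 0.5999 -0.1245  0.0598] z 0.0866 slopes [-0.0345 -0.0173  0.1035]
kettle rim 1911 [ 0.6002 -0.1263  0.0595] z 0.0862
t 29.05 tcp [ 0.5516 -0.0619  0.1494] yaw -53.71 q [-0.17 -0.03  1.49  0.    1.69  2.34] w 0.0134 F [0.31 0.7  0.02]
turn [0.0006 0.0009 0.0101] shift [ 0.0011 -0.0001  0.0888] rows 2.0 1.0
```

View pics/w19.png

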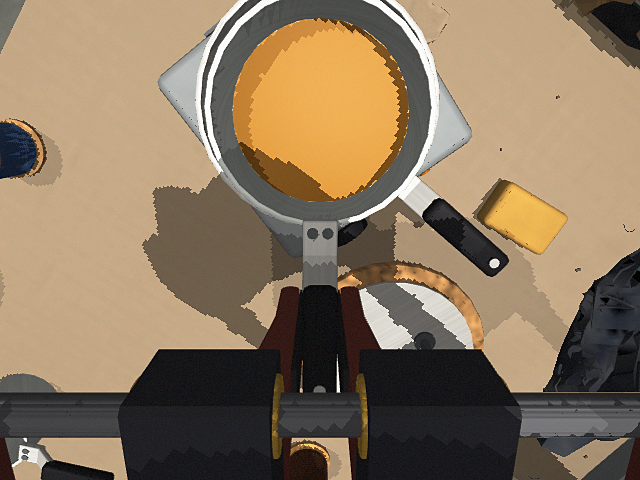

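>>> servo_tool:
  motion:
    - [0,0,0,0.001,0,0.02,0]
    - [0,0,0,0.001,0,0.04,0]
    - [0,0,0,0.001,0,0.06,0]
    - [0,0,0,0.001,0,0.075,0]
    - [0,0,0,0.001,0,0.088,0]
    - [0,0,0,0.001,0,0.088,0]

```text
time: 29.55
tcp_pos: [0.5509, -0.0621, 0.103]
ee_rot: [0.001, 0.892, -0.452, -0.002]
wrist_force: [0.3, -0.3, -2.0]
width: 0.0133
```

```bash
python3 held.py w21 .044;  python3 go.py .5519 -.0623 .097 -54
```

```text
n 4250 centre in tool [ 0.0789 -0.0002  0.0428] slope x,y [0.0074 0.0165] rim z in tool 0.0057
world centre [ 0.5977 -0.1256  0.1027]
t 29.6 tcp [ 0.5512 -0.0622  0.1041] yaw -53.71 q [-0.17 -0.02  1.55  0.    1.61  2.33] w 0.0134 F [ 0.35 -0.31 -2.31]
turn [0.0036 0.0039 0.0101] shift [ 0.001  -0.001   0.0141] rows 1.0 1.0
```

View pics/w21.png

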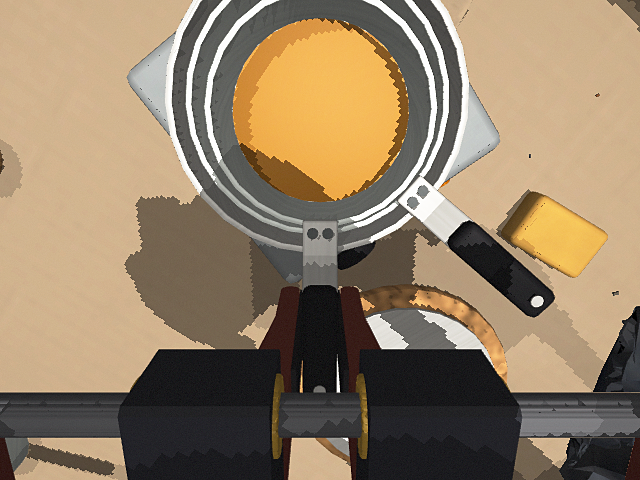

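Pan_2 is inside pan_1. I lower the last 7 mm, release and rise.

>>> servo_tool:
  motion:
    - [0,0,0,0.001,0,0.006,0]
    - [0,0,0,0.001,0,0.011,0]
    - [0,0,0,0.001,0,0.014,0]
    - [0,0,0,0.001,0,0.014,0]
    - [0,0,0,0.001,0,0.014,0.2]
    - [0,0,0,0.001,0,0.014,0.35]
    - [0,0,0,0.001,0,0.014,0.4]
    - [0,0,0,0.001,0,0.014,0.4]
    - [0,0,0,0.001,0,0.014,0.4]
    - [0,0,0,0.001,0,0.014,0.4]

```text
time: 30.43
tcp_pos: [0.5515, -0.0626, 0.097]
ee_rot: [0.0, 0.892, -0.452, -0.001]
wrist_force: [0.2, 0.7, -0.0]
width: 0.0353
```

>>> servo_tool:
  motion:
    - [0,0,0,0,0,-0.05,0.4]
    - [0,0,0,0,0,-0.1,0.4]
    - [0,0,0,0,0,-0.18,0.4]
    - [0,0,0,0,0,-0.26,0.4]
    - [0,0,0,0,0,-0.32,0.4]
    - [0,0,0,0,0,-0.32,0.4]

```text
time: 30.93
tcp_pos: [0.5537, -0.063, 0.2656]
ee_rot: [-0.001, 0.892, -0.452, 0.005]
wrist_force: [1.5, 0.1, 0.0]
width: 0.0353
```

```bash
python3 nest.py w22 .044 .093;python3 nest.py w23 .052 .089; python3 pans.py t5
```

```text
rim 320 [ 0.5968 -0.1254  0.043 ] z 0.0925 slopes [-0.01    0.0548  0.1033]
kettle rim 85 [ 0.5986 -0.1259  0.0586] z 0.0887
rim 1647 [ 0.5965 -0.1259  0.0434] z 0.0883 slopes [-0.0143  0.0104  0.098 ]
kettle rim 60 [ 0.5985 -0.1265  0.0587] z 0.0839
pan1 not seen
pan2 not seen
pan3 c [0.482  0.3971] n 163 err 0.0011
    grip mean [0.4114 0.3632 0.0622] R 0.0783 ang centre -154.3 pca -153.2
pan4 c [0.6569 0.2106] n 109 err 0.001
    grip mean [0.5902 0.1866 0.0624] R 0.0709 ang centre -160.2 pca -160.9
spool [0.431 0.12  0.049]
lifter [0.4197 0.1886 0.189 ]
```

View pics/w22.png

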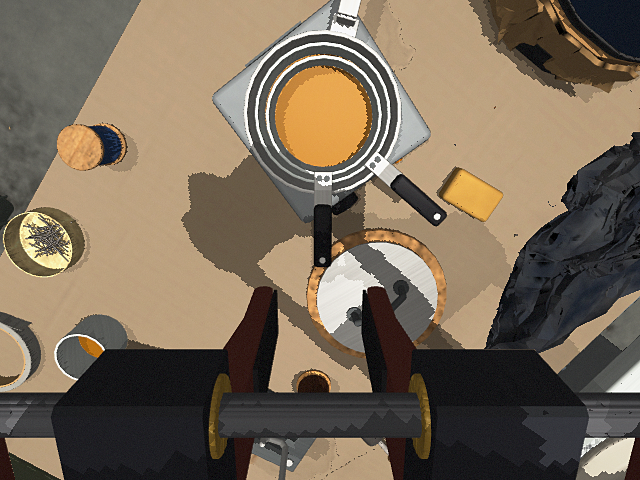

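Pan_2 is nested with its handle at about 126°. Pan_3 (206°) has to go to about 72°, so I use the turned-over wrist: tool x along the handle, yaw 206. First call: turn and shift.

```bash
python3 go.py .4174 .3653 .26 -54
```

```text
t 31.08 tcp [ 0.552  -0.0627  0.2566] yaw -53.71 q [-0.17 -0.02  1.28  0.    1.88  2.33] w 0.0351 F [-0.38 -0.46 -0.15]
turn [0.0038 0.0042 0.0101] shift [-0.8493 -0.2897 -0.0057] rows 11.0 1.0
```

>>> servo_tool:
  motion:
    - [0,0,-0.15,-0.03,-0.01,-0.01,0.5]
    - [0,0,-0.35,-0.1,-0.035,-0.02,0.5]
    - [0,0,-0.6,-0.18,-0.06,-0.02,0.5]
    - [0,0,-0.8,-0.26,-0.09,-0.02,0.5]
    - [0,0,-1,-0.34,-0.115,-0.02,0.5]
    - [0,0,-1,-0.42,-0.14,-0.02,0.5]
    - [0,0,-1,-0.5,-0.17,-0.02,0.5]
    - [0,0,-1,-0.58,-0.2,-0.02,0.5]
    - [0,0,-1,-0.65,-0.22,-0.02,0.5]
    - [0,0,-1,-0.7,-0.24,-0.02,0.5]

```text
time: 31.92
tcp_pos: [0.4392, 0.2931, 0.2644]
ee_rot: [0.001, 0.976, -0.216, -0.003]
wrist_force: [0.0, -1.2, 0.4]
width: 0.044
```

```bash
python3 go.py .4174 .3653 .26 100
```

```text
t 31.92 tcp [0.4392 0.2931 0.2644] yaw -24.93 q [ 0.52 -0.08  1.33  0.    1.9   2.53] w 0.044 F [ 0.04 -1.17  0.39]
turn [-0.009   0.0144 -4.3609] shift [-0.1004 -0.1126  0.0089] rows 2.0 18.0
```

>>> servo_tool:
  motion:
    - [0,0,-0.25,-0.03,-0.03,0,0.5]
    - [0,0,-0.5,-0.06,-0.07,0,0.5]
    - [0,0,-0.75,-0.1,-0.112,0.009,0.5]
    - [0,0,-1,-0.1,-0.112,0.009,0.5]
    - [0,0,-1,-0.1,-0.112,0.009,0.5]

```text
time: 32.33
tcp_pos: [0.4161, 0.3658, 0.2565]
ee_rot: [0.002, 0.999, 0.036, -0.006]
wrist_force: [-0.3, -0.2, 0.5]
width: 0.044
```

>>> servo_tool:
  motion:
    - [0,0,-0.25,0,0,0,0.5]
    - [0,0,-0.5,0,0,0,0.5]
    - [0,0,-0.75,0,0,0,0.5]
    - [0,0,-1,0,0,0,0.5]
    - [0,0,-1,0,0,0,0.5]

```text
time: 32.75
tcp_pos: [0.4162, 0.3648, 0.255]
ee_rot: [0.001, 0.959, 0.282, -0.007]
wrist_force: [0.6, 0.3, -0.1]
width: 0.0439
```

>>> servo_tool:
  motion:
    - [0,0,-0.25,0,0,0,0.5]
    - [0,0,-0.5,0,0,0,0.5]
    - [0,0,-0.75,0,0,0,0.5]
    - [0,0,-1,0,0,0,0.5]
    - [0,0,-1,0,0,0,0.5]

```text
time: 33.17
tcp_pos: [0.4163, 0.3641, 0.254]
ee_rot: [-0.001, 0.86, 0.51, -0.008]
wrist_force: [-0.5, -1.3, 0.1]
width: 0.0436
```

>>> servo_tool:
  motion:
    - [0,0,-0.25,0,0,0,0.5]
    - [0,0,-0.5,0,0,0,0.5]
    - [0,0,-0.75,0,0,0,0.5]
    - [0,0,-1,0,0,0,0.5]
    - [0,0,-1,0,0,0,0.5]

```text
time: 33.58
tcp_pos: [0.4163, 0.3636, 0.2534]
ee_rot: [-0.003, 0.709, 0.705, -0.008]
wrist_force: [-0.0, -0.2, -0.4]
width: 0.0443
```

>>> servo_tool:
  motion:
    - [0,0,-0.25,0,0,0,0.5]
    - [0,0,-0.5,0,0,0,0.5]
    - [0,0,-0.75,0,0,0,0.5]
    - [0,0,-1,0,0,0,0.5]
    - [0,0,-1,0,0,0,0.5]

```text
time: 34.0
tcp_pos: [0.4163, 0.3633, 0.253]
ee_rot: [-0.005, 0.515, 0.857, -0.007]
wrist_force: [-0.1, 0.1, -0.5]
width: 0.044
```

>>> servo_tool:
  motion:
    - [0,0,-0.25,0,0,0,0.5]
    - [0,0,-0.5,0,0,0,0.5]
    - [0,0,-0.75,0,0,0,0.5]
    - [0,0,-1,0,0,0,0.5]
    - [0,0,-1,0,0,0,0.5]

```text
time: 34.42
tcp_pos: [0.4164, 0.3631, 0.2527]
ee_rot: [-0.006, 0.289, 0.957, -0.006]
wrist_force: [-0.7, 1.0, 1.0]
width: 0.0443
```

>>> servo_tool:
  motion:
    - [0,0,-0.25,0,0,0,0.5]
    - [0,0,-0.5,0,0,0,0.5]
    - [0,0,-0.75,0,0,0,0.5]
    - [0,0,-1,0,0,0,0.5]
    - [0,0,-1,0,0,0,0.5]

```text
time: 34.83
tcp_pos: [0.4164, 0.3629, 0.2525]
ee_rot: [-0.008, 0.047, 0.999, -0.005]
wrist_force: [-0.4, -0.6, -0.3]
width: 0.0442
```

```bash
python3 go.py .4174 .3653 .19 206.2
```

```text
t 34.83 tcp [0.4164 0.3629 0.2525] yaw 174.65 q [ 0.65 -0.01  1.28  0.    1.89 -0.82] w 0.0442 F [-0.37 -0.62 -0.25]
turn [-0.0113 -0.0351 -1.101 ] shift [-0.0034  0.0062  0.1248] rows 2.0 5.0
```

>>> servo_tool:
  motion:
    - [0,-0.01,-0.25,-0.003,0.006,0.03,0.5]
    - [0,-0.02,-0.5,-0.003,0.006,0.06,0.5]
    - [0,-0.03,-0.75,-0.003,0.006,0.09,0.5]
    - [0,-0.03,-0.99,-0.003,0.006,0.12,0.5]
    - [0,-0.03,-0.99,-0.003,0.006,0.12,0.5]

```text
time: 35.25
tcp_pos: [0.4162, 0.3644, 0.1887]
ee_rot: [-0.004, -0.196, 0.981, -0.004]
wrist_force: [-0.4, -0.5, -0.5]
width: 0.0439
```

```bash
python3 go.py .4174 .3653 .19 206.2; python3 grip.py w24 .4114 .3632; python3 pans.py t6
```

```text
t 35.25 tcp [0.4162 0.3644 0.1887] yaw -157.37 q [ 0.66 -0.03  1.41 -0.    1.77 -1.31] w 0.0439 F [-0.41 -0.46 -0.45]
turn [-0.0131 -0.0187 -0.1245] shift [-0.003   0.0007 -0.0027] rows 1.0 1.0
grip 1332 [0.409  0.3635 0.0642] ((0.41063809394836426, 0.3641992509365082), (0.052712589502334595, 0.013992986641824245), 24.92750358581543)
pan1 not seen
pan2 not seen
pan3 c [0.4818 0.3971] n 45 err 0.0009
    grip mean [0.4067 0.3609 0.0628] R 0.0834 ang centre -154.3 pca -154.4
pan4 c [0.6568 0.2106] n 107 err 0.001
    grip mean [0.5901 0.1864 0.0627] R 0.0709 ang centre -160.1 pca -160.7
spool [0.431 0.12  0.049]
lifter [0.4198 0.1889 0.1884]
```

View pics/w24.png

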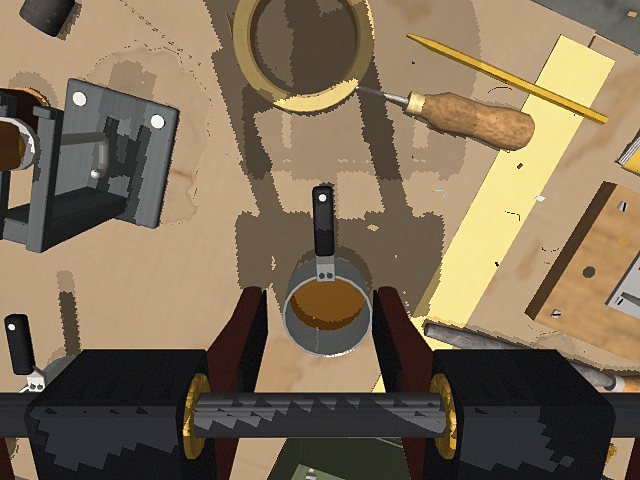

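View pics/t6.png

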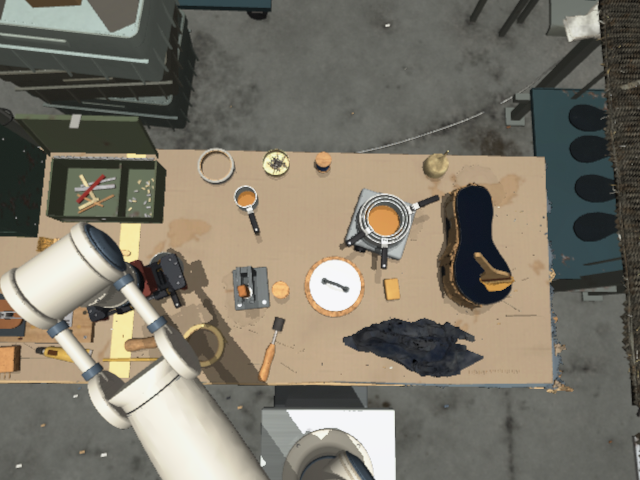

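Pan_3's handle is at wrist pixel (322,220), lined up. In the top view the nest is at (384,220) with its handles well fanned. I go down and grip.

>>> servo_tool:
  motion:
    - [-0.013,-0.018,-0.11,-0.002,0.001,0.01,0.5]
    - [-0.013,-0.018,-0.11,-0.002,0.001,0.08,0.5]
    - [-0.013,-0.018,-0.11,-0.002,0.001,0.15,0.5]
    - [-0.013,-0.018,-0.11,-0.002,0.001,0.22,0.5]
    - [-0.013,-0.018,-0.11,-0.002,0.001,0.27,0.5]
    - [-0.013,-0.018,-0.11,-0.002,0.001,0.287,0.5]
    - [-0.013,-0.018,-0.11,-0.002,0.001,0.287,0.2]
    - [-0.013,-0.018,-0.11,-0.002,0.001,0.287,0]
    - [-0.013,-0.018,-0.11,-0.002,0.001,0.287,0]
    - [-0.013,-0.018,-0.11,-0.002,0.001,0.287,0]
  force: 55

```text
time: 36.18
tcp_pos: [0.4187, 0.3658, 0.0516]
ee_rot: [0.004, -0.22, 0.975, 0.002]
wrist_force: [-0.6, -0.7, 0.3]
width: 0.0207
```

>>> servo_tool:
  motion:
    - [0,0,0,0,0,0,0]
    - [0,0,0,0,0,0,0]
    - [0,0,0,0,0,0,0]
    - [0,0,0,0,0,0,0]
    - [0,0,0,0,0,0,0]
    - [0,0,0,0,0,0,0]

```text
time: 36.68
tcp_pos: [0.4191, 0.3662, 0.0529]
ee_rot: [0.005, -0.22, 0.975, 0.002]
wrist_force: [-0.8, -0.3, 4.9]
width: 0.0134
```

```bash
python3 go.py .4174 .3653 .22 206.2; cat > nt.py <<'E'
from h import *
import sys
from scipy.optimize import least_squares
d=np.load('pics/%s.npy'%sys.argv[1]); im=cv2.imread('pics/%s.png'%sys.argv[1]); c=ctrl.get_calibration('top');P=cloud(d,c)
X,Y,Z=P[...,0],P[...,1],P[...,2]; cx,cy=.5992,-.1263
for n,r,z0 in [('kettle',.0595,.086),('pan1',.05075,.089),('pan2',.04275,.093),('pan3',.03475,.097),('pan4',.02675,.101)]:
    q=np.array([cx,cy])
    for i in range(3):
        dd=np.hypot(X-q[0],Y-q[1]); m=(d>0)&(abs(Z-z0+.001)<.004)&(abs(dd-r)<.0045); p=P[m]
        if m.sum()<15: break
        f=least_squares(lambda q:np.hypot(p[:,0]-q[0],p[:,1]-q[1])-r,q,loss='soft_l1',f_scale=.001); q=f.x
    if m.sum()<15: print(n,'none');continue
    print(n,m.sum(),q.round(4),'z',np.median(p[:,2]).round(4),'slope',np.linalg.lstsq(np.c_[p[:,:2]-q,np.ones(len(p))],p[:,2],rcond=None)[0].round(4))
b=(d>0)&(Z>.085)&(Z<.13)&(im.max(-1)<75)&(np.hypot(X-cx,Y-cy)<.145)
k,l,s,_=cv2.connectedComponentsWithStats(b.astype(np.uint8),connectivity=8)
for i in range(1,k):
    if s[i,4]>30:
        g=P[l==i]; mu=g.mean(0); print('handle',s[i,4],mu.round(4),'ang',np.degrees(np.arctan2(mu[1]-cy,mu[0]-cx)).round(1))
E
python3 nt.py t6
```

```text
t 36.68 tcp [0.4191 0.3662 0.0529] yaw -154.53 q [ 0.66 -0.    1.63  0.    1.51 -1.36] w 0.0134 F [-0.83 -0.33  4.87]
turn [ 0.0044  0.0204 -0.0256] shift [ 0.0005  0.0005 -0.3342] rows 5.0 1.0
kettle 202 [ 0.5994 -0.1255] z 0.0844 slope [-0.0014  0.0006  0.0845]
pan1 155 [ 0.5996 -0.126 ] z 0.0874 slope [-0.005   0.0006  0.0876]
pan2 132 [ 0.5982 -0.1253] z 0.0917 slope [-0.0023  0.0034  0.0916]
pan3 none
pan4 none
handle 105 [ 0.6402 -0.2247  0.1026] ang -67.4
handle 105 [ 0.5472 -0.0542  0.1106] ang 125.8
handle 97 [ 0.5057 -0.1183  0.1063] ang 175.1
```

>>> servo_tool:
  motion:
    - [0,0,0,0,0,-0.01,0]
    - [0,0,0,0,0,-0.03,0]
    - [0,0,0,0,0,-0.06,0]
    - [0,0,0,0,0,-0.1,0]
    - [0,0,0,0,0,-0.15,0]
    - [0,0,0,0,0,-0.2,0]
    - [0,0,0,0,0,-0.25,0]
    - [0,0,0,0,0,-0.3,0]
    - [0,0,0,0,0,-0.34,0]
    - [0,0,0,0,0,-0.34,0]

```text
time: 37.52
tcp_pos: [0.4188, 0.366, 0.2288]
ee_rot: [0.008, -0.22, 0.975, 0.004]
wrist_force: [0.6, -0.2, 0.1]
width: 0.0134
```

```bash
sed -i 's/im.min(-1)>150/im.min(-1)>110/' held.py; python3 held.py w25 .036 -1;  python3 go.py .5 .2 .23 115
python3 - <<'E'
from h import *
snap('scene','s11')
E
```

```text
n 582 centre in tool [-0.0313  0.0001  0.0057] slope x,y [-0.0296  0.0006] rim z in tool 0.0078
world centre [0.447  0.3795 0.2294]
t 37.57 tcp [0.4184 0.3657 0.2259] yaw -154.54 q [ 0.66 -0.04  1.36  0.    1.81 -1.36] w 0.0137 F [-0.14  0.24 -1.43]
turn [0.0291 0.0184 3.1575] shift [-0.005  -0.3693 -0.0094] rows 5.0 13.0
```

View pics/w25.png

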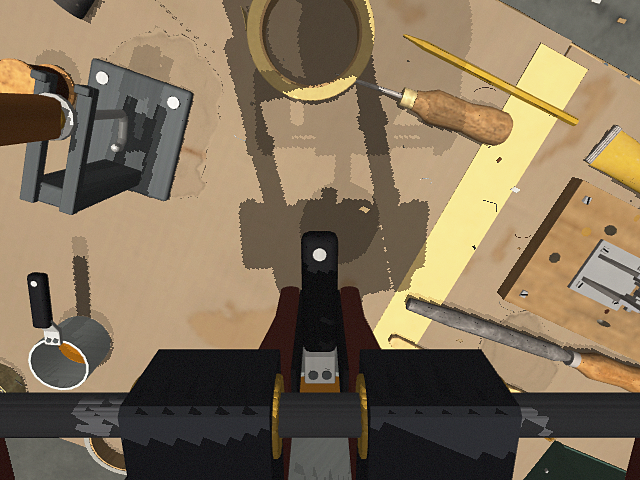

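View pics/s11.png

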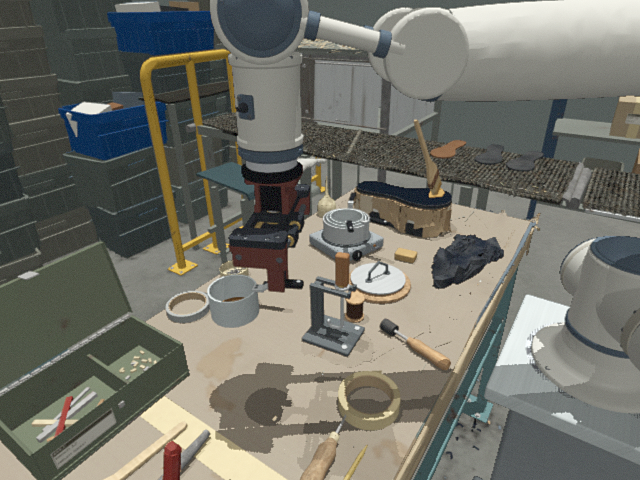

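Pan_3 is held level. I carry it towards the warmer while turning it.

```bash
python3 go.py .6202 -.0588 .23 72
```

```text
t 37.62 tcp [0.4179 0.3653 0.2233] yaw -154.53 q [ 0.66 -0.04  1.36  0.    1.81 -1.36] w 0.0133 F [ 0.14 -0.47 -1.5 ]
turn [0.0294 0.0056 4.6588] shift [-7.000e-04 -9.397e-01 -1.570e-02] rows 12.0 19.0
```

>>> servo_tool:
  motion:
    - [0,0,0.1,0,-0.02,-0.01,0]
    - [0,0,0.25,0,-0.06,-0.016,0]
    - [0,0,0.4,0,-0.12,-0.016,0]
    - [0,0,0.55,0,-0.19,-0.016,0]
    - [0,0,0.7,0,-0.26,-0.016,0]
    - [0,0,0.85,0,-0.33,-0.016,0]
    - [0,0,1,0,-0.4,-0.016,0]
    - [0,0,1,0,-0.47,-0.016,0]
    - [0,0,1,0,-0.54,-0.016,0]
    - [0,0,1,0,-0.6,-0.016,0]

```text
time: 38.45
tcp_pos: [0.5467, 0.092, 0.2276]
ee_rot: [0.003, 0.028, 1.0, 0.003]
wrist_force: [0.2, 0.2, -0.6]
width: 0.0137
```

```bash
python3 go.py .6202 -.0588 .23 72
```

```text
t 38.45 tcp [0.5467 0.092  0.2276] yaw 176.76 q [ 0.1  -0.04  1.35  0.01  1.82 -1.41] w 0.0137 F [ 0.18  0.19 -0.63]
turn [ 0.0183 -0.0054  3.6568] shift [-0.1639 -0.2928 -0.0059] rows 5.0 15.0
```

>>> servo_tool:
  motion:
    - [0,0,0.25,-0.03,-0.06,-0.005,0]
    - [0,0,0.5,-0.07,-0.12,-0.005,0]
    - [0,0,0.75,-0.11,-0.19,-0.005,0]
    - [0,0,1,-0.14,-0.25,-0.005,0]
    - [0,0,1,-0.163,-0.29,-0.005,0]
    - [0,0,1,-0.163,-0.29,-0.005,0]

```text
time: 38.95
tcp_pos: [0.62, -0.0618, 0.2252]
ee_rot: [-0.001, 0.277, 0.961, 0.003]
wrist_force: [-0.0, -0.1, -1.2]
width: 0.0135
```

>>> servo_tool:
  motion:
    - [0,0,0.2,0,0,0,0]
    - [0,0,0.45,0,0,0,0]
    - [0,0,0.7,0,0,0,0]
    - [0,0,0.95,0,0,0,0]
    - [0,0,1,0,0,0,0]

```text
time: 39.37
tcp_pos: [0.6192, -0.0607, 0.2228]
ee_rot: [-0.003, 0.509, 0.861, 0.002]
wrist_force: [0.5, -0.7, -1.9]
width: 0.0134
```

>>> servo_tool:
  motion:
    - [0,0,0.2,0,0,0,0]
    - [0,0,0.45,0,0,0,0]
    - [0,0,0.7,0,0,0,0]
    - [0,0,0.95,0,0,0,0]
    - [0,0,1,0,0,0,0]

```text
time: 39.78
tcp_pos: [0.6184, -0.0597, 0.2206]
ee_rot: [-0.005, 0.707, 0.707, 0.0]
wrist_force: [0.4, -0.5, -1.6]
width: 0.0131
```

```bash
python3 go.py .6202 -.0588 .22 72
```

```text
t 39.78 tcp [ 0.6184 -0.0597  0.2206] yaw 89.98 q [-0.15  0.16  1.16  0.01  1.83 -0.15] w 0.0131 F [ 0.36 -0.55 -1.56]
turn [-0.0167 -0.0126  0.6278] shift [0.0018 0.0037 0.0013] rows 1.0 3.0
```

>>> servo_tool:
  motion:
    - [-0.005,-0.004,0.2,0,0.002,0,0]
    - [-0.01,-0.008,0.4,0.002,0.004,0,0]
    - [-0.016,-0.012,0.63,0.002,0.004,0,0]
    - [-0.016,-0.012,0.63,0.002,0.004,0,0]
    - [-0.016,-0.012,0.63,0.002,0.004,0,0]

```text
time: 40.2
tcp_pos: [0.62, -0.0581, 0.2196]
ee_rot: [-0.001, 0.808, 0.59, -0.001]
wrist_force: [0.1, 0.1, -1.4]
width: 0.0134
```

```bash
python3 - <<'E'
from h import *
from scipy.optimize import least_squares
im,d,c=snap('top','t7');snap('wrist','w26')
st(); P=cloud(d,c)
X,Y,Z=P[...,0],P[...,1],P[...,2]; q=[.5985,-.1255]
for z in (.2,.21,.22): 
  r=np.hypot(X-q[0],Y-q[1]); m=(d>0)&(abs(Z-z)<.006)&(abs(r-.035)<.009);p=P[m]
  if m.sum()<15: print(z,m.sum()); continue
  f=least_squares(lambda q:np.hypot(p[:,0]-q[0],p[:,1]-q[1])-.03475,q,loss='soft_l1',f_scale=.001);print(z,m.sum(),f.x,np.median(p[:,2]),np.abs(f.fun).mean())
E
```

```text
time 40.3
joint_positions [-1.4880e-01  1.5430e-01  1.1670e+00  5.0000e-04  1.8216e+00  1.6200e-01]
tcp_pos [ 0.6201 -0.0584  0.22  ]
ee_rot [-6.000e-04  8.080e-01  5.892e-01 -3.000e-04]
wrist_force [ 0.2966  0.4949 -1.0618]
width 0.0137
[[ 0.306  0.952 -0.001]
 [ 0.952 -0.306  0.001]
 [ 0.    -0.001 -1.   ]]
0.2 100 [ 0.59811431 -0.12286934] 0.19948781041003932 0.0005460954431173372
0.21 114 [ 0.59881621 -0.12324548] 0.20860041359614417 0.0008370363984619438
0.22 1
```

View pics/t7.png

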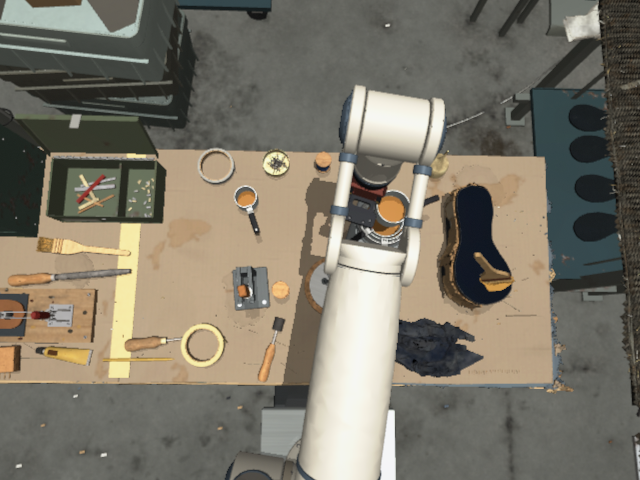

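The top view puts pan_3's centre at about (0.598, -0.123), some 1-2 mm off in y. I correct 1 mm and go down to just above the nest for a look.

```bash
python3 go.py .6200 -.0595 .158 72
```

```text
t 40.3 tcp [ 0.6201 -0.0584  0.22  ] yaw 72.2 q [-0.15  0.15  1.17  0.    1.82  0.16] w 0.0137 F [ 0.3   0.49 -1.06]
turn [-0.0028 -0.0005  0.0069] shift [-0.0022  0.0006  0.1241] rows 2.0 1.0
```

>>> servo_tool:
  motion:
    - [0,0,0.007,-0.002,0,0.02,0]
    - [0,0,0.007,-0.002,0,0.05,0]
    - [0,0,0.007,-0.002,0,0.08,0]
    - [0,0,0.007,-0.002,0,0.11,0]
    - [0,0,0.007,-0.002,0,0.124,0]
    - [0,0,0.007,-0.002,0,0.124,0]

```text
time: 40.8
tcp_pos: [0.6185, -0.0592, 0.1548]
ee_rot: [-0.002, 0.809, 0.588, -0.002]
wrist_force: [-0.5, -0.4, -1.3]
width: 0.0134
```

```bash
python3 go.py .6200 -.0595 .115 72; python3 - <<'E'
from h import *
from scipy.optimize import least_squares
im,d,c=snap('top','t8');snap('scene','s12')
P=cloud(d,c)
X,Y,Z=P[...,0],P[...,1],P[...,2]; q=[.5985,-.1255]
for z in (.14,.145,.15): 
  r=np.hypot(X-q[0],Y-q[1]); m=(d>0)&(abs(Z-z)<.006)&(abs(r-.035)<.009);p=P[m]
  if m.sum()<15: print(z,m.sum()); continue
  f=least_squares(lambda q:np.hypot(p[:,0]-q[0],p[:,1]-q[1])-.03475,q,loss='soft_l1',f_scale=.001);print(z,m.sum(),f.x,np.median(p[:,2]),np.abs(f.fun).mean())
a=cv2.imread('pics/t8.png')[180:260,340:430];b=cv2.imread('pics/s12.png')[190:270,300:390]
cv2.imwrite('pics/c12.png',np.hstack([cv2.resize(a,(400,400*8//9),interpolation=cv2.INTER_CUBIC),cv2.resize(b,(400,400*8//9),interpolation=cv2.INTER_CUBIC)]))
E
```

```text
t 40.8 tcp [ 0.6185 -0.0592  0.1548] yaw 72.06 q [-0.15  0.15  1.29  0.    1.71  0.16] w 0.0134 F [-0.49 -0.4  -1.34]
turn [-0.0122  0.0011  0.0023] shift [0.0004 0.0035 0.0796] rows 1.0 1.0
0.14 113 [ 0.59701014 -0.12395513] 0.14251624838334642 0.0007282663080365535
0.145 100 [ 0.59712022 -0.12431084] 0.14378931378573512 0.000786681321776013
0.15 48 [ 0.59722426 -0.12479912] 0.14517023844574828 0.0007669892593008516
```

View pics/c12.png

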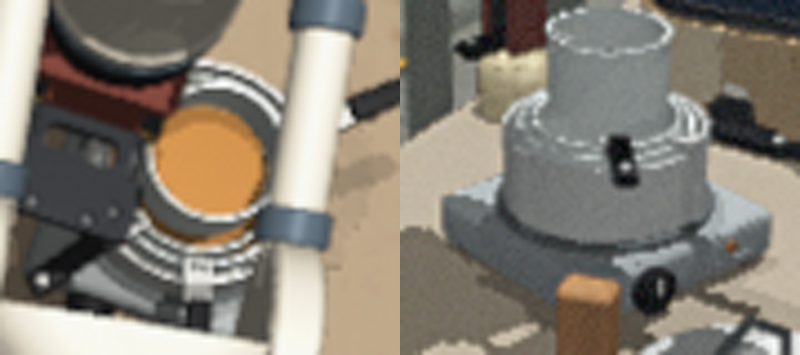

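Pan_3 is over pan_2 within about 1.5 mm and 6 mm above its rim. I go down.

>>> servo_tool:
  motion:
    - [-0.01,0,0,0,0.003,0.01,0]
    - [-0.01,0,0,0,0.003,0.025,0]
    - [-0.01,0,0,0,0.003,0.04,0]
    - [-0.01,0,0,0,0.003,0.055,0]
    - [-0.01,0,0,0,0.003,0.07,0]
    - [-0.01,0,0,0,0.003,0.08,0]
    - [-0.01,0,0,0,0.003,0.08,0]

```text
time: 41.48
tcp_pos: [0.6202, -0.0597, 0.1158]
ee_rot: [0.0, 0.809, 0.588, -0.0]
wrist_force: [0.3, -0.2, -0.6]
width: 0.0136
```

```bash
python3 go.py .6200 -.0595 .105 72; python3 - <<'E'
from h import *
im,d,c=snap('top','t9');snap('scene','s13')
a=cv2.imread('pics/t9.png')[180:260,340:430];b=cv2.imread('pics/s13.png')[190:270,300:390]
cv2.imwrite('pics/c13.png',np.hstack([cv2.resize(a,(400,400*8//9),interpolation=cv2.INTER_CUBIC),cv2.resize(b,(400,400*8//9),interpolation=cv2.INTER_CUBIC)]))
E
python3 nt.py t9
```

```text
t 41.48 tcp [ 0.6202 -0.0597  0.1158] yaw 72.04 q [-0.15  0.16  1.35 -0.    1.64  0.16] w 0.0136 F [ 0.28 -0.24 -0.63]
turn [0.0005 0.0006 0.0013] shift [ 0.0002 -0.0004  0.0216] rows 1.0 1.0
kettle 64 [ 0.5996 -0.1256] z 0.0844 slope [-0.0061 -0.0058  0.0843]
pan1 57 [ 0.5995 -0.1258] z 0.0876 slope [-0.0135 -0.0332  0.0878]
pan2 66 [ 0.5981 -0.1255] z 0.0919 slope [0.0032 0.0304 0.092 ]
pan3 40 [ 0.5978 -0.1249] z 0.0962 slope [0.03   0.0481 0.0957]
pan4 none
handle 103 [ 0.6402 -0.2248  0.1027] ang -67.4
handle 79 [ 0.5413 -0.0476  0.1105] ang 126.3
handle 44 [ 0.5173 -0.1195  0.1067] ang 175.2
```

View pics/c13.png

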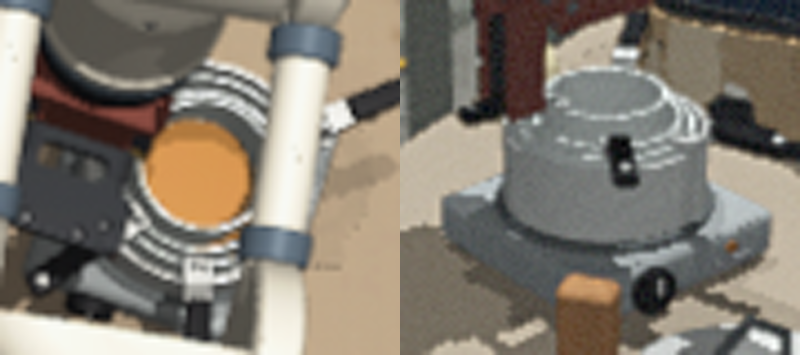

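Pan_3 is inside pan_2. I lower about 9 mm more, then release and rise.

>>> servo_tool:
  motion:
    - [0,0,0,0,0,0.005,0]
    - [0,0,0,0,0,0.01,0]
    - [0,0,0,0,0,0.015,0]
    - [0,0,0,0,0,0.019,0]
    - [0,0,0,0,0,0.019,0.2]
    - [0,0,0,0,0,0.019,0.35]
    - [0,0,0,0,0,0.019,0.4]
    - [0,0,0,0,0,0.019,0.4]
    - [0,0,0,0,0,0.019,0.4]
    - [0,0,0,0,0,0.019,0.4]

```text
time: 42.42
tcp_pos: [0.621, -0.0598, 0.1084]
ee_rot: [0.001, 0.809, 0.588, 0.001]
wrist_force: [-0.4, -0.4, 0.1]
width: 0.0348
```

>>> servo_tool:
  motion:
    - [0,0,0,0,0,-0.05,0.4]
    - [0,0,0,0,0,-0.1,0.4]
    - [0,0,0,0,0,-0.18,0.4]
    - [0,0,0,0,0,-0.26,0.4]
    - [0,0,0,0,0,-0.32,0.4]
    - [0,0,0,0,0,-0.32,0.4]

```text
time: 42.92
tcp_pos: [0.622, -0.0598, 0.2778]
ee_rot: [0.006, 0.809, 0.588, 0.006]
wrist_force: [0.4, 1.2, 0.9]
width: 0.0351
```

```bash
python3 pans.py t10; python3 nt.py t10;  python3 go.py .5914 .1870 .24 199.5; python3 - <<'E'
from h import *
im,d,c=snap('scene','s14')
E
```

```text
pan1 not seen
pan2 not seen
pan3 not seen
pan4 c [0.6567 0.2105] n 117 err 0.0012
    grip mean [0.5902 0.1865 0.0623] R 0.0707 ang centre -160.2 pca -160.8
spool [0.431 0.12  0.049]
lifter [0.4197 0.1888 0.1886]
kettle 101 [ 0.5993 -0.1252] z 0.0841 slope [-0.011   0.0012  0.0846]
pan1 90 [ 0.5995 -0.1259] z 0.0874 slope [-0.0066  0.0024  0.0875]
pan2 99 [ 0.5985 -0.1252] z 0.0913 slope [-0.0031  0.0164  0.0917]
pan3 85 [ 0.5998 -0.1243] z 0.0956 slope [ 0.0113 -0.0048  0.0957]
pan4 none
t 42.97 tcp [ 0.6217 -0.0598  0.2739] yaw 72.04 q [-0.15  0.17  1.06 -0.    1.91  0.16] w 0.0353 F [0.48 0.22 0.14]
turn [ 0.0168  0.0249 -4.4492] shift [ 0.4508 -0.2108  0.0661] rows 7.0 18.0
```

View pics/s14.png

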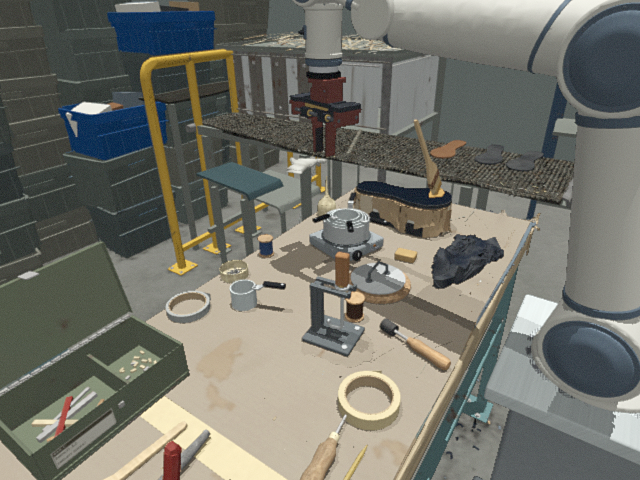

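Pan_3 is seated; its rim height of 0.0956 matches once the -1.7 mm camera bias is allowed for. Pan_4 is next: centre (0.6567, 0.2105), handle 199.5°.

>>> servo_tool:
  motion:
    - [0,0,-0.2,0.03,-0.01,0,0.5]
    - [0,0,-0.45,0.1,-0.05,0,0.5]
    - [0,0,-0.7,0.18,-0.08,0,0.5]
    - [0,0,-0.95,0.26,-0.12,0,0.5]
    - [0,0,-1,0.34,-0.16,0,0.5]
    - [0,0,-1,0.41,-0.19,0.03,0.5]
    - [0,0,-1,0.45,-0.21,0.06,0.5]
    - [0,0,-1,0.45,-0.21,0.06,0.5]

```text
time: 43.68
tcp_pos: [0.588, 0.1916, 0.2331]
ee_rot: [-0.0, 0.636, 0.772, -0.001]
wrist_force: [0.0, -0.7, -0.3]
width: 0.0438
```

>>> servo_tool:
  motion:
    - [0,0,-0.25,0,0,0,0.5]
    - [0,0,-0.5,0,0,0,0.5]
    - [0,0,-0.75,0,0,0,0.5]
    - [0,0,-1,0,0,0,0.5]
    - [0,0,-1,0,0,0,0.5]

```text
time: 44.1
tcp_pos: [0.5876, 0.1907, 0.231]
ee_rot: [-0.002, 0.423, 0.906, -0.003]
wrist_force: [-0.4, -0.2, -0.3]
width: 0.0439
```

>>> servo_tool:
  motion:
    - [0,0,-0.25,0,0,0,0.5]
    - [0,0,-0.5,0,0,0,0.5]
    - [0,0,-0.75,0,0,0,0.5]
    - [0,0,-1,0,0,0,0.5]
    - [0,0,-1,0,0,0,0.5]

```text
time: 44.52
tcp_pos: [0.5875, 0.19, 0.2297]
ee_rot: [-0.003, 0.186, 0.983, -0.003]
wrist_force: [0.7, 0.6, 0.2]
width: 0.0441
```

>>> servo_tool:
  motion:
    - [0,0,-0.25,0,0,0,0.5]
    - [0,0,-0.5,0,0,0,0.5]
    - [0,0,-0.75,0,0,0,0.5]
    - [0,0,-1,0,0,0,0.5]
    - [0,0,-1,0,0,0,0.5]

```text
time: 44.93
tcp_pos: [0.5874, 0.1894, 0.2289]
ee_rot: [-0.005, -0.062, 0.998, -0.002]
wrist_force: [0.0, -0.1, 0.8]
width: 0.0441
```

```bash
python3 go.py .5945 .1885 .19 199.5
```

```text
t 44.93 tcp [0.5874 0.1894 0.2289] yaw -172.87 q [ 0.26  0.15  1.16 -0.    1.85 -1.44] w 0.0441 F [ 0.04 -0.06  0.78]
turn [-0.0039 -0.0193 -0.4319] shift [-0.0147 -0.0034  0.0777] rows 1.0 2.0
```

>>> servo_tool:
  motion:
    - [-0.004,-0.01,-0.2,-0.015,-0.003,0.03,0.5]
    - [-0.004,-0.019,-0.43,-0.015,-0.003,0.06,0.5]
    - [-0.004,-0.019,-0.43,-0.015,-0.003,0.077,0.5]
    - [-0.004,-0.019,-0.43,-0.015,-0.003,0.077,0.5]

```text
time: 45.27
tcp_pos: [0.5935, 0.1882, 0.187]
ee_rot: [-0.003, -0.164, 0.986, -0.0]
wrist_force: [-0.5, -1.3, 0.1]
width: 0.0437
```

```bash
python3 grip.py w30 .59 .1865;python3 go.py .5945 .1885 .045 199.5
```

```text
grip 1334 [0.5894 0.1852 0.064 ] ((0.5913079380989075, 0.18589945137500763), (0.052624572068452835, 0.013987701386213303), 20.55797576904297)
t 45.32 tcp [0.5939 0.1884 0.1887] yaw -161.0 q [ 0.25  0.15  1.22  0.    1.77 -1.65] w 0.0438 F [-0.13  0.64 -0.47]
turn [ 0.0007 -0.0067 -0.0176] shift [-0.0021 -0.0003  0.2875] rows 4.0 1.0
```

View pics/w30.png

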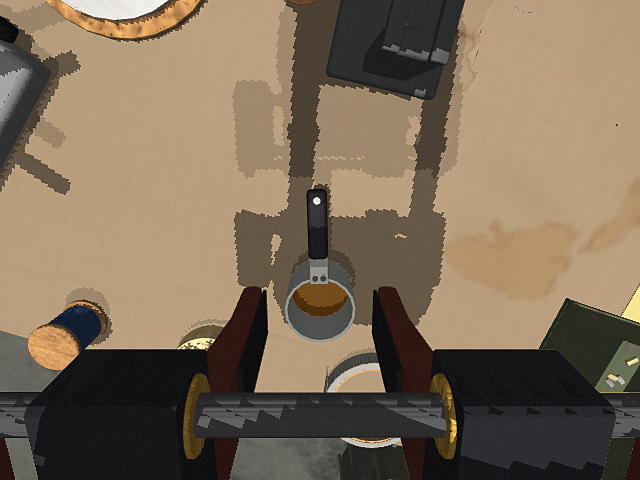

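>>> servo_tool:
  motion:
    - [0,-0.006,-0.01,-0.002,0,0.07,0.5]
    - [0,-0.006,-0.01,-0.002,0,0.14,0.5]
    - [0,-0.006,-0.01,-0.002,0,0.21,0.5]
    - [0,-0.006,-0.01,-0.002,0,0.27,0.5]
    - [0,-0.006,-0.01,-0.002,0,0.292,0.5]
    - [0,-0.006,-0.01,-0.002,0,0.292,0.5]
    - [0,-0.006,-0.01,-0.002,0,0.292,0.2]
    - [0,-0.006,-0.01,-0.002,0,0.292,0]
    - [0,-0.006,-0.01,-0.002,0,0.292,0]
    - [0,-0.006,-0.01,-0.002,0,0.292,0]
  force: 55

```text
time: 46.15
tcp_pos: [0.5957, 0.1889, 0.0454]
ee_rot: [0.002, -0.167, 0.986, 0.0]
wrist_force: [0.4, -0.6, -0.3]
width: 0.0203
```

>>> servo_tool:
  motion:
    - [0,0,0,0,0,0,0]
    - [0,0,0,0,0,0,0]
    - [0,0,0,0,0,0,0]
    - [0,0,0,0,0,0,0]
    - [0,0,0,0,0,0,0]
    - [0,0,0,0,0,0,0]

```text
time: 46.65
tcp_pos: [0.596, 0.189, 0.0463]
ee_rot: [0.002, -0.167, 0.986, 0.0]
wrist_force: [-1.1, -0.2, 5.6]
width: 0.0134
```

>>> servo_tool:
  motion:
    - [0,0,0,0,0,-0.01,0]
    - [0,0,0,0,0,-0.03,0]
    - [0,0,0,0,0,-0.06,0]
    - [0,0,0,0,0,-0.1,0]
    - [0,0,0,0,0,-0.15,0]
    - [0,0,0,0,0,-0.2,0]
    - [0,0,0,0,0,-0.25,0]
    - [0,0,0,0,0,-0.3,0]
    - [0,0,0,0,0,-0.34,0]
    - [0,0,0,0,0,-0.34,0]

```text
time: 47.48
tcp_pos: [0.5966, 0.1891, 0.2226]
ee_rot: [0.007, -0.167, 0.986, 0.001]
wrist_force: [0.8, 0.4, 0.5]
width: 0.0136
```

```bash
python3 go.py .6616 -.1020 .23 20; python3 - <<'E'
from h import *
im,d,c=snap('scene','s15')
E
```

```text
t 47.48 tcp [0.5966 0.1891 0.2226] yaw -160.75 q [ 0.25  0.15  1.17  0.    1.81 -1.65] w 0.0136 F [0.83 0.41 0.48]
turn [4.1500e-02 3.2000e-03 6.2567e+00] shift [ 0.069  -0.5925 -0.0152] rows 8.0 26.0
```

View pics/s15.png

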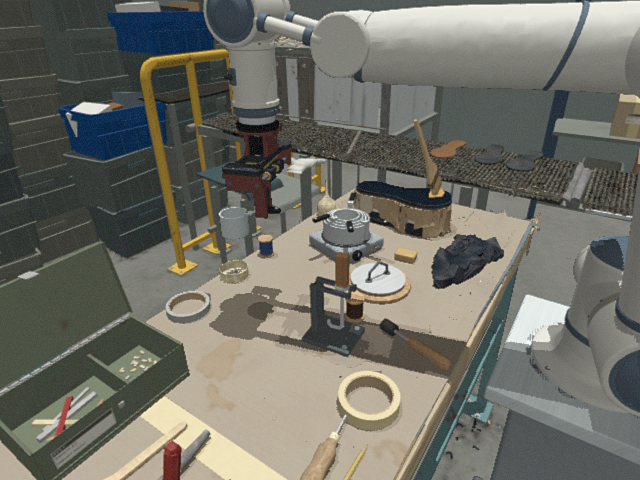

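Pan_4 is held. I carry and turn it.

>>> servo_tool:
  motion:
    - [0,0,0.15,0,-0.02,-0.01,0]
    - [0,0,0.35,0.01,-0.06,-0.015,0]
    - [0,0,0.55,0.02,-0.12,-0.015,0]
    - [0,0,0.8,0.03,-0.19,-0.015,0]
    - [0,0,1,0.035,-0.26,-0.015,0]
    - [0,0,1,0.04,-0.33,-0.015,0]
    - [0,0,1,0.045,-0.4,-0.015,0]
    - [0,0,1,0.05,-0.46,-0.015,0]
    - [0,0,1,0.055,-0.5,-0.015,0]
    - [0,0,1,0.06,-0.52,-0.015,0]

```text
time: 48.37
tcp_pos: [0.6532, -0.0692, 0.2236]
ee_rot: [0.003, 0.083, 0.997, 0.002]
wrist_force: [0.8, -0.4, -0.9]
width: 0.0132
```

>>> servo_tool:
  motion:
    - [0,0,0.2,0,0,0,0]
    - [0,0,0.45,0,0,0,0]
    - [0,0,0.7,0,0,0,0]
    - [0,0,0.95,0,0,0,0]
    - [0,0,1,0,0,0,0]

```text
time: 48.78
tcp_pos: [0.6527, -0.0684, 0.2217]
ee_rot: [0.001, 0.33, 0.944, 0.002]
wrist_force: [-0.1, 0.2, 0.0]
width: 0.014
```

>>> servo_tool:
  motion:
    - [0,0,0.2,0,0,0,0]
    - [0,0,0.45,0,0,0,0]
    - [0,0,0.7,0,0,0,0]
    - [0,0,0.95,0,0,0,0]
    - [0,0,1,0,0,0,0]

```text
time: 49.2
tcp_pos: [0.6522, -0.0674, 0.2201]
ee_rot: [-0.001, 0.555, 0.832, 0.002]
wrist_force: [-0.5, 0.2, -1.6]
width: 0.0133
```

>>> servo_tool:
  motion:
    - [0,0,0.2,0,0,0,0]
    - [0,0,0.45,0,0,0,0]
    - [0,0,0.7,0,0,0,0]
    - [0,0,0.95,0,0,0,0]
    - [0,0,1,0,0,0,0]

```text
time: 49.62
tcp_pos: [0.6519, -0.0667, 0.219]
ee_rot: [-0.002, 0.744, 0.668, 0.001]
wrist_force: [0.6, 0.0, -0.7]
width: 0.0136
```

>>> servo_tool:
  motion:
    - [0,0,0.2,0,0,0,0]
    - [0,0,0.45,0,0,0,0]
    - [0,0,0.7,0,0,0,0]
    - [0,0,0.95,0,0,0,0]
    - [0,0,1,0,0,0,0]

```text
time: 50.03
tcp_pos: [0.6517, -0.0663, 0.2183]
ee_rot: [-0.003, 0.886, 0.463, 0.0]
wrist_force: [-0.5, -0.0, -1.4]
width: 0.0134
```

```bash
python3 go.py .6598 -.1027 .23 20
```

```text
t 50.03 tcp [ 0.6517 -0.0663  0.2183] yaw 55.18 q [-0.16  0.24  1.07  0.    1.83  0.45] w 0.0134 F [-0.46 -0.05 -1.44]
turn [-0.0105 -0.0033  1.2281] shift [-0.0505  0.0547 -0.0239] rows 1.0 5.0
```

>>> servo_tool:
  motion:
    - [0,0,0.2,-0.015,0.015,-0.01,0]
    - [0,0,0.45,-0.03,0.03,-0.02,0]
    - [0,0,0.7,-0.04,0.045,-0.024,0]
    - [0,0,0.95,-0.05,0.055,-0.024,0]
    - [0,0,1,-0.05,0.055,-0.024,0]
    - [0,0,1,-0.05,0.055,-0.024,0]

```text
time: 50.53
tcp_pos: [0.6599, -0.1025, 0.2295]
ee_rot: [-0.003, 0.973, 0.232, -0.001]
wrist_force: [0.4, 0.9, -1.2]
width: 0.0138
```

```bash
python3 go.py .6598 -.1027 .225 20
```

```text
t 50.53 tcp [ 0.6599 -0.1025  0.2295] yaw 26.84 q [-0.21  0.29  1.    0.01  1.86  0.9 ] w 0.0138 F [ 0.36  0.88 -1.18]
turn [-0.0123  0.0005  0.2386] shift [-0.0005  0.0003  0.0089] rows 1.0 1.0
```

>>> servo_tool:
  motion:
    - [-0.012,0,0.12,0,0,0.009,0]
    - [-0.012,0,0.238,0,0,0.009,0]
    - [-0.012,0,0.238,0,0,0.009,0]
    - [-0.012,0,0.238,0,0,0.009,0]

```text
time: 50.87
tcp_pos: [0.6598, -0.1018, 0.2248]
ee_rot: [-0.0, 0.984, 0.177, -0.0]
wrist_force: [0.6, -0.5, -1.3]
width: 0.0135
```

```bash
cat > hp.py <<'E'
from h import *
import sys
from scipy.optimize import least_squares
t=sys.argv[1]; r0=float(sys.argv[2])
im,d,c=snap('top','t'+t);snap('scene','s'+t)
P=cloud(d,c); X,Y,Z=P[...,0],P[...,1],P[...,2]; q=[.599,-.125]
for z in map(float,sys.argv[3:]):
  r=np.hypot(X-q[0],Y-q[1]); m=(d>0)&(abs(Z-z)<.005)&(abs(r-r0)<.009);p=P[m]
  if m.sum()<15: print(z,m.sum()); continue
  f=least_squares(lambda q:np.hypot(p[:,0]-q[0],p[:,1]-q[1])-r0,q,loss='soft_l1',f_scale=.001);print(z,m.sum(),f.x.round(4),np.median(p[:,2]).round(4),np.abs(f.fun).mean().round(4))
a=cv2.imread('pics/t%s.png'%t)[180:260,340:430];b=cv2.imread('pics/s%s.png'%t)[170:270,290:400]
cv2.imwrite('pics/c%s.png'%t,np.hstack([cv2.resize(a,(400,360),interpolation=cv2.INTER_CUBIC),cv2.resize(b,(396,360),interpolation=cv2.INTER_CUBIC)]))
E
python3 hp.py 20 .02675 .205 .215 .22; python3 go.py .6598 -.1027 .16 20
```

```text
0.205 45 [ 0.5982 -0.1226] 0.2048 0.0005
0.215 54 [ 0.5984 -0.1227] 0.2149 0.0006
0.22 94 [ 0.5988 -0.1232] 0.2212 0.0008
t 50.97 tcp [ 0.6599 -0.1021  0.2251] yaw 20.27 q [-0.2   0.28  1.01  0.    1.85  1.01] w 0.0134 F [-0.45  0.71 -0.82]
turn [-0.0003  0.0002  0.0093] shift [-0.0006  0.0011  0.1302] rows 2.0 1.0
```

View pics/c20.png

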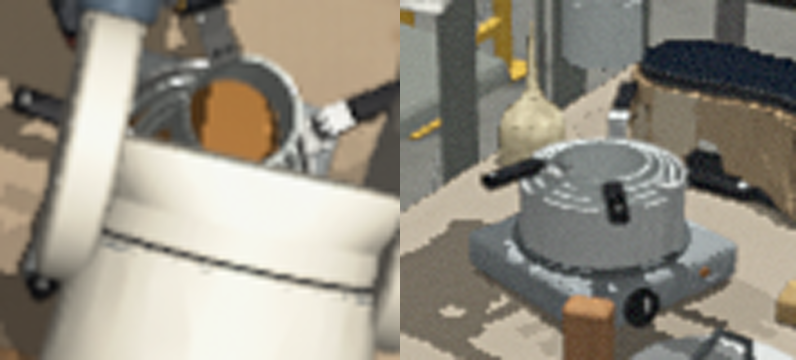

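>>> servo_tool:
  motion:
    - [0,0,0.008,0,0.001,0.02,0]
    - [0,0,0.008,0,0.001,0.05,0]
    - [0,0,0.008,0,0.001,0.08,0]
    - [0,0,0.008,0,0.001,0.11,0]
    - [0,0,0.008,0,0.001,0.135,0]
    - [0,0,0.008,0,0.001,0.145,0]
    - [0,0,0.008,0,0.001,0.145,0]
    - [0,0,0.008,0,0.001,0.145,0]

```text
time: 51.63
tcp_pos: [0.6601, -0.1025, 0.1527]
ee_rot: [-0.0, 0.985, 0.174, -0.0]
wrist_force: [0.5, -0.7, -0.7]
width: 0.0131
```

```bash
python3 hp.py 21 .02675 .14 .145 .15; python3 go.py .6598 -.1027 .11 20; python3 nt.py t21
```

```text
0.14 52 [ 0.5984 -0.1231] 0.1405 0.0005
0.145 71 [ 0.5989 -0.1236] 0.1467 0.0008
0.15 95 [ 0.5998 -0.1235] 0.1502 0.0013
t 51.73 tcp [ 0.6606 -0.1026  0.154 ] yaw 20.05 q [-0.21  0.27  1.15  0.    1.72  1.02] w 0.0136 F [ 0.24 -0.61 -0.06]
turn [ 0.0019 -0.0033  0.0018] shift [-0.0016 -0.0005  0.088 ] rows 2.0 1.0
kettle 90 [ 0.5991 -0.1255] z 0.0841 slope [0.001  0.0008 0.0843]
pan1 77 [ 0.5994 -0.1259] z 0.0873 slope [-0.0063 -0.0055  0.0875]
pan2 39 [ 0.5981 -0.1255] z 0.0917 slope [0.0003 0.0041 0.0919]
pan3 29 [ 0.6002 -0.1242] z 0.0964 slope [-0.0207  0.0259  0.0961]
pan4 none
handle 60 [ 0.6279 -0.0354  0.114 ] ang 72.5
```

View pics/c21.png

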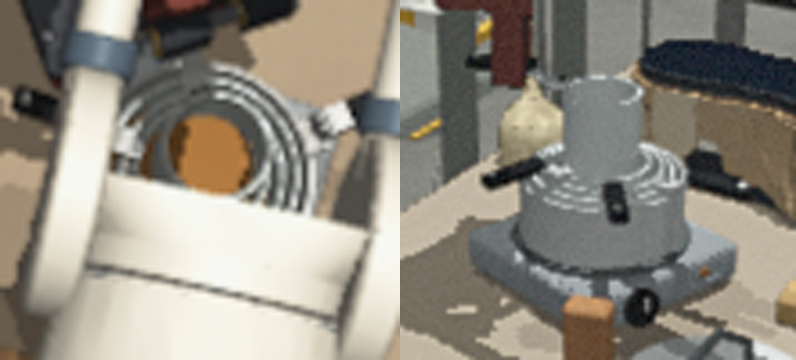

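Pan_4 is centred over pan_3 to about 1.5 mm. I go down.

>>> servo_tool:
  motion:
    - [0,0,0,0,0,0.012,0]
    - [0,0,0,0,0,0.027,0]
    - [0,0,0,0,0,0.042,0]
    - [0,0,0,0,0,0.057,0]
    - [0,0,0,0,0,0.072,0]
    - [0,0,0,0,0,0.084,0]
    - [0,0,0,0,0,0.088,0]
    - [0,0,0,0,0,0.088,0]

```text
time: 52.4
tcp_pos: [0.6602, -0.1025, 0.1087]
ee_rot: [-0.0, 0.985, 0.174, -0.0]
wrist_force: [0.6, 0.2, -0.4]
width: 0.0135
```

```bash
python3 hp.py 22 .02675 .1 .105 .11; python3 go.py .6603 -.1027 .101 20; python3 nt.py t22
```

```text
0.1 95 [ 0.5989 -0.1239] 0.0989 0.0043
0.105 93 [ 0.5995 -0.1233] 0.1055 0.0016
0.11 74 [ 0.6002 -0.1233] 0.1077 0.0018
t 52.5 tcp [ 0.6607 -0.1027  0.1102] yaw 20.05 q [-0.21  0.28  1.22  0.    1.64  1.02] w 0.0133 F [ 0.26  0.04 -1.45]
turn [ 0.002  -0.0037  0.0019] shift [-0.0009 -0.0002  0.0183] rows 1.0 1.0
kettle 82 [ 0.599  -0.1253] z 0.0846 slope [-0.0031 -0.0101  0.0844]
pan1 97 [ 0.5994 -0.1259] z 0.0874 slope [-0.0247  0.0092  0.0881]
pan2 79 [ 0.5977 -0.1253] z 0.0911 slope [0.0219 0.0083 0.091 ]
pan3 69 [ 0.5995 -0.1242] z 0.0966 slope [-0.0155  0.0148  0.0965]
pan4 38 [ 0.5985 -0.1232] z 0.1007 slope [-0.0644  0.0204  0.1007]
handle 39 [ 0.6284 -0.0322  0.1136] ang 72.8
```

View pics/c22.png

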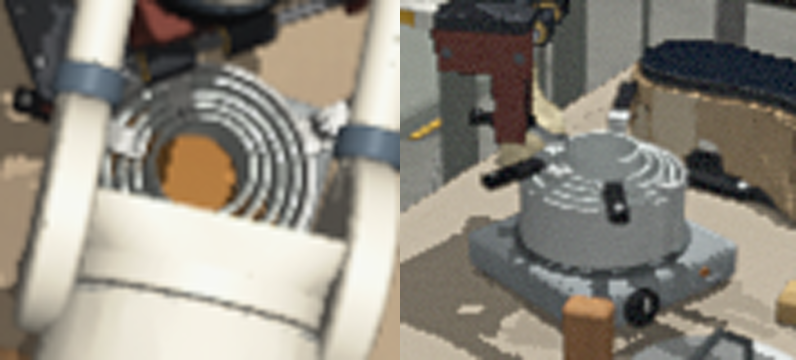

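Pan_4 is inside pan_3. I lower the last 8 mm, release and rise.

>>> servo_tool:
  motion:
    - [0,0,0,0,0,0.005,0]
    - [0,0,0,0,0,0.01,0]
    - [0,0,0,0,0,0.014,0]
    - [0,0,0,0,0,0.017,0]
    - [0,0,0,0,0,0.017,0.2]
    - [0,0,0,0,0,0.017,0.35]
    - [0,0,0,0,0,0.017,0.4]
    - [0,0,0,0,0,0.017,0.4]
    - [0,0,0,0,0,0.017,0.4]
    - [0,0,0,0,0,0.017,0.4]

```text
time: 53.33
tcp_pos: [0.6607, -0.1027, 0.1015]
ee_rot: [0.0, 0.985, 0.174, 0.001]
wrist_force: [-0.1, 0.2, -0.2]
width: 0.0354
```

>>> servo_tool:
  motion:
    - [0,0,0,0,0,-0.05,0.4]
    - [0,0,0,0,0,-0.1,0.4]
    - [0,0,0,0,0,-0.18,0.4]
    - [0,0,0,0,0,-0.26,0.4]
    - [0,0,0,0,0,-0.34,0.4]
    - [0,0,0,0,0,-0.36,0.4]

```text
time: 53.83
tcp_pos: [0.6611, -0.1028, 0.2905]
ee_rot: [0.002, 0.985, 0.174, 0.006]
wrist_force: [0.2, -0.3, 1.4]
width: 0.035
```

```bash
python3 go.py .5 .15 .28 20
```

```text
t 53.83 tcp [ 0.6611 -0.1028  0.2905] yaw 20.05 q [-0.21  0.3   0.87  0.    1.96  1.02] w 0.035 F [ 0.17 -0.33  1.45]
turn [ 0.0138 -0.0225  0.0017] shift [-0.1296 -0.5856  0.0156] rows 8.0 1.0
```

>>> servo_tool:
  motion:
    - [0,0,0,0,-0.03,-0.01,0.4]
    - [0,0,0,-0.01,-0.1,-0.02,0.4]
    - [0,0,0,-0.02,-0.18,-0.02,0.4]
    - [0,0,0,-0.03,-0.26,-0.02,0.4]
    - [0,0,0,-0.04,-0.34,-0.02,0.4]
    - [0,0,0,-0.05,-0.42,-0.02,0.4]
    - [0,0,0,-0.06,-0.5,-0.02,0.4]
    - [0,0,0,-0.06,-0.58,-0.02,0.4]
    - [0,0,0,-0.06,-0.64,-0.02,0.4]
    - [0,0,0,-0.06,-0.68,-0.02,0.4]

```text
time: 54.67
tcp_pos: [0.5137, 0.2097, 0.2969]
ee_rot: [0.002, 0.984, 0.176, 0.005]
wrist_force: [-0.8, -0.4, -0.1]
width: 0.0352
```

>>> servo_tool:
  motion:
    - [0,0,0,0,0,0,0.4]
    - [0,0,0,0,0,0,0.4]
    - [0,0,0,0,0,0,0.4]

```text
time: 54.92
tcp_pos: [0.5134, 0.2095, 0.2961]
ee_rot: [0.002, 0.984, 0.176, 0.005]
wrist_force: [0.8, -0.1, -1.2]
width: 0.0352
```

```bash
python3 go.py .5 .2 .3 20; python3 hp.py 30 .02675 .1; python3 nt.py t30; python3 ket.py t30; python3 - <<'E'
from h import *
a=cv2.imread('pics/t30.png')[170:310,220:440]; cv2.imwrite('pics/f30.png',cv2.resize(a,None,fx=3.5,fy=3.5,interpolation=cv2.INTER_CUBIC))
K=np.array([.5994,-.1255])
ends={'k':(-67,.135,.044+.055),'1':(175.5,.122,.044+.059),'2':(126,.114,.107),'3':(72.5,.106,.111),'4':(20,.098,.115)}
p={k:np.r_[K+r*np.array([np.cos(np.radians(a)),np.sin(np.radians(a))]),z] for k,(a,r,z) in ends.items()}
print(min(np.linalg.norm(p[i]-p[j]) for i in p for j in p if i<j))
E
```

```text
t 54.92 tcp [0.5134 0.2095 0.2961] yaw 20.26 q [ 0.33 -0.01  1.21 -0.01  1.94  1.54] w 0.0352 F [ 0.81 -0.09 -1.19]
turn [ 0.0124 -0.0177  0.009 ] shift [-0.0316  0.0086 -0.0079] rows 1.0 1.0
0.1 165 [ 0.5999 -0.1238] 0.0986 0.0035
kettle 179 [ 0.5994 -0.1254] z 0.0846 slope [0.0039 0.0039 0.0847]
pan1 138 [ 0.5997 -0.126 ] z 0.0872 slope [-0.0021  0.0098  0.0874]
pan2 133 [ 0.5981 -0.1253] z 0.0914 slope [-0.0028  0.0055  0.0915]
pan3 102 [ 0.5999 -0.1243] z 0.0955 slope [0.0085 0.0073 0.0955]
pan4 88 [ 0.5999 -0.1238] z 0.1 slope [0.0196 0.004  0.1001]
handle 97 [ 0.6658 -0.0985  0.1181] ang 22.7
handle 107 [ 0.6402 -0.2244  0.1026] ang -67.3
handle 100 [ 0.6238 -0.0487  0.1146] ang 72.4
handle 105 [ 0.5472 -0.0542  0.1105] ang 125.8
handle 98 [ 0.5059 -0.1183  0.1061] ang 175.1
kettle 341 [ 0.5987 -0.1264  0.0577] 0.0846110890567846
floor z 0.05724316624808179 [ 0.5949 -0.1289  0.0511]
lid [ 0.44462429 -0.0119341   0.01929381] [ 0.44420813 -0.01210247  0.02042598]
lifter [0.4187 0.1928 0.1891]
0.09060006926550784
```

View pics/f30.png

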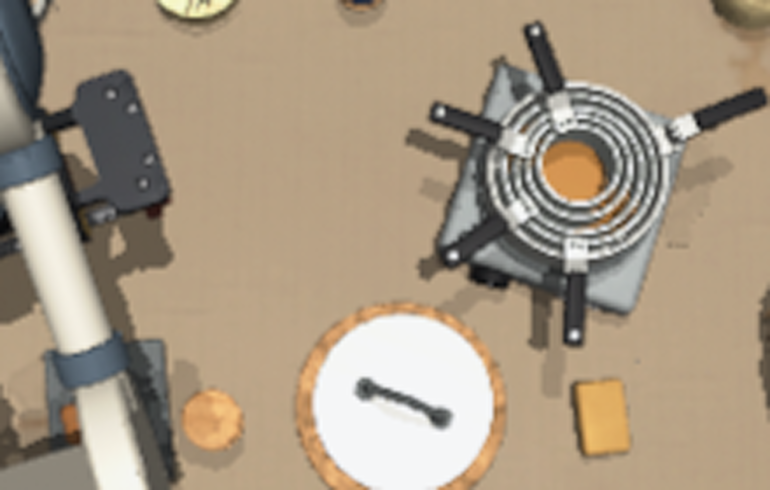

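View pics/s30.png

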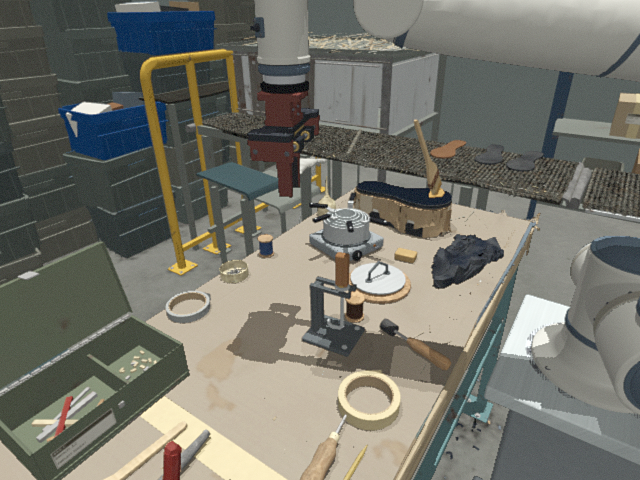

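All the rims sit at the expected heights and the handles are at -67, 175, 126, 72 and 23°. Pan_4's slope reading (0.02) is noisy, so I take a closer look with the wrist camera.

```bash
python3 go.py .50 -.09 .31 0
```

```text
t 55.02 tcp [0.514  0.2087 0.2965] yaw 20.16 q [ 0.33 -0.01  1.2  -0.01  1.94  1.54] w 0.0353 F [ 0.2  -0.31 -0.99]
turn [ 0.0089 -0.0206  0.7035] shift [-0.2318  0.5514 -0.0258] rows 8.0 3.0
```

>>> servo_tool:
  motion:
    - [0,0,0.2,-0.02,0.05,-0.02,0.4]
    - [0,0,0.4,-0.05,0.12,-0.026,0.4]
    - [0,0,0.7,-0.08,0.2,-0.026,0.4]
    - [0,0,0.7,-0.11,0.28,-0.026,0.4]
    - [0,0,0.7,-0.15,0.36,-0.026,0.4]
    - [0,0,0.7,-0.18,0.44,-0.026,0.4]
    - [0,0,0.7,-0.21,0.5,-0.026,0.4]
    - [0,0,0.7,-0.23,0.55,-0.026,0.4]
    - [0,0,0.7,-0.23,0.55,-0.026,0.4]
    - [0,0,0.7,-0.23,0.55,-0.026,0.4]

```text
time: 55.85
tcp_pos: [0.5003, -0.0914, 0.3098]
ee_rot: [0.001, 1.0, -0.002, 0.005]
wrist_force: [-0.7, 0.3, -0.1]
width: 0.035
```

>>> servo_tool:
  motion:
    - [0,0,0,0,0,0,0.4]
    - [0,0,0,0,0,0,0.4]
    - [0,0,0,0,0,0,0.4]

```text
time: 56.1
tcp_pos: [0.5004, -0.0906, 0.3098]
ee_rot: [0.001, 1.0, -0.001, 0.005]
wrist_force: [0.5, 0.1, -0.9]
width: 0.0351
```

```bash
python3 - <<'E'
from h import *
from scipy.optimize import least_squares
im,d,c=snap('wrist','w40');P=cloud(d,c);X,Y,Z=P[...,0],P[...,1],P[...,2]
q0=np.array([.5995,-.1255])
for n,r,z0 in [('kettle',.0595,.086),('pan1',.05075,.089),('pan2',.04275,.093),('pan3',.03475,.097),('pan4',.02675,.101)]:
    q=q0
    for i in range(4):
        m=(d>0)&(abs(Z-z0)<.004)&(abs(np.hypot(X-q[0],Y-q[1])-r)<.0035)&(im.min(-1)>120);p=P[m]
        f=least_squares(lambda q:np.hypot(p[:,0]-q[0],p[:,1]-q[1])-r,q,loss='soft_l1',f_scale=.001);q=f.x
    print(n,m.sum(),q.round(4),np.median(p[:,2]).round(4),np.linalg.lstsq(np.c_[p[:,:2]-q,np.ones(len(p))],p[:,2],rcond=None)[0].round(4))
for n,z,ang,rr in [('k',.104,-67,.11),('1',.108,175,.097),('2',.112,126,.089),('3',.116,72.5,.081),('4',.12,22.7,.073)]:
    a=np.radians(ang); t=q0+rr*np.array([np.cos(a),np.sin(a)]); m=(d>0)&(abs(Z-z)<.006)&(np.hypot(X-t[0],Y-t[1])<.028)&(im.max(-1)<80);p=P[m]
    if m.sum()>30:
        u=(p[:,:2]-t)@np.array([np.cos(a),np.sin(a)]); print('handle',n,m.sum(),'z',np.median(p[:,2]).round(4),'slope along',np.polyfit(u,p[:,2],1).round(4))
E
```

```text
kettle 1210 [ 0.6002 -0.1263] 0.0848 [ 0.0001 -0.0001  0.0849]
pan1 916 [ 0.6004 -0.1268] 0.0879 [-0.0054  0.0001  0.088 ]
pan2 821 [ 0.5991 -0.1262] 0.0919 [-0.0067  0.0115  0.0922]
pan3 737 [ 0.6007 -0.1251] 0.096 [0.0101 0.0213 0.0964]
pan4 648 [ 0.6007 -0.1247] 0.1 [0.0342 0.0142 0.1003]
handle k 1214 z 0.1027 slope along [0.0079 0.1026]
handle 1 850 z 0.1066 slope along [0.0067 0.1064]
handle 2 954 z 0.1106 slope along [0.0019 0.1105]
handle 3 1181 z 0.1146 slope along [0.0016 0.1144]
handle 4 516 z 0.1186 slope along [0.0269 0.1188]
```

View pics/w40.png

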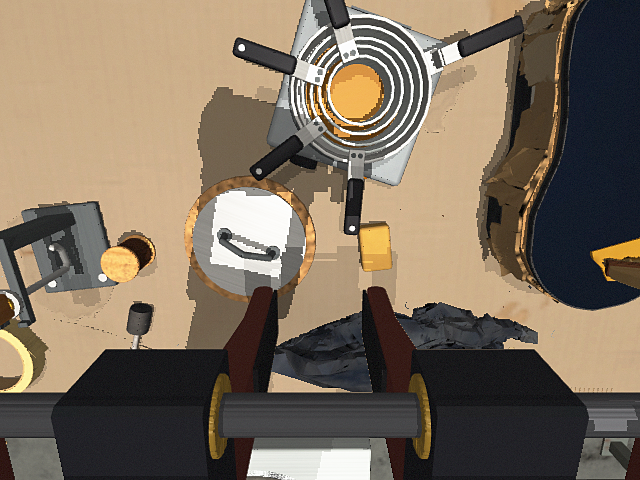

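The rim fits are contaminated by the straps, since each slope points along that pan's own handle. I refit without them.

```bash
python3 - <<'E'
from h import *
im,d,_=cv2.imread('pics/w40.png'),np.load('pics/w40.npy'),0
c=ctrl.get_calibration('wrist');P=cloud(d,c);X,Y,Z=P[...,0],P[...,1],P[...,2]
for n,r,z0,q,ang in [('pan1',.05075,.088,(.6004,-.1268),175),('pan2',.04275,.092,(.5991,-.1262),126),('pan3',.03475,.096,(.6007,-.1251),72.5),('pan4',.02675,.1,(.6007,-.1247),22)]:
    da=np.angle(np.exp(1j*(np.arctan2(Y-q[1],X-q[0])-np.radians(ang))))
    m=(d>0)&(abs(Z-z0)<.003)&(abs(np.hypot(X-q[0],Y-q[1])-r)<.002)&(im.min(-1)>120)&(abs(da)>.55);p=P[m]
    print(n,m.sum(),np.median(p[:,2]).round(4),np.linalg.lstsq(np.c_[p[:,:2]-q,np.ones(len(p))],p[:,2],rcond=None)[0].round(4))
q=(.6007,-.1247);r=np.hypot(X-q[0],Y-q[1]);m=(d>0)&(r<.018);p=P[m];print('floor pan4',m.sum(),np.median(p[:,2]).round(4),np.linalg.lstsq(np.c_[p[:,:2]-q,np.ones(len(p))],p[:,2],rcond=None)[0].round(4))
E
```

```text
pan1 772 0.0879 [ 0.0004 -0.0009  0.0878]
pan2 669 0.0919 [-0.0002  0.0003  0.0918]
pan3 579 0.096 [ 0.0012 -0.      0.0959]
pan4 514 0.0999 [-0.0004  0.001   0.0999]
floor pan4 1289 0.0595 [0.0045 0.0021 0.0596]
```

With the straps left out, every pan is level to about 0.001 rad, at exactly 4 mm steps. The robot is clear of everything, so I hand in.

```bash
python3 -c "
from rig import ctrl
print(ctrl.job_done())"
```

```text
the job is handed in; nothing more can be done
None
```

The job is done and handed in at about 56 s of robot time. I hooked the lid by its loop, set it flat on the cork mat and hung the lifter back in its stand. All four pans were here, and I nested them in the kettle from largest to smallest. No verdict was reported.

**Last checks before handing in:**
- **Pans:** they are within about 2 mm of the kettle's axis and level to about 0.001 rad. Rims step up 4 mm each, which means they are fully down.
- **Handles:** they are at about 175°, 126°, 72° and 23°, with the kettle's own at -67°. The closest handle ends are about 90 mm apart.
- **Lid:** it lies flat, about 1–2 mm from the mat's centre and free of the lifter.
- **Lifter:** it stands upright on its fork at its original position and height. In the last top view its reading was about 4 mm off, probably because the arm partly hid it.
- **Bystanders:** the spool had not moved when last measured, just before pan_4 was picked up. I checked the wax block by eye only, and it had not visibly moved.

**One check disagreed at first:** the rim fits showed slopes up to 0.034 rad on pan_4. Its handle strap was included in the fit; with the straps left out, the slopes disappeared. Its handle grip also read 0.027 rad along its length and was not refitted. It was cut off at the edge of the picture, and its height was right.

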